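# Set the cap in its nest, then ready the filling knife over it

### The arm

A 7-joint arm with a two-finger parallel gripper is mounted at the origin on the work surface. World frame = base frame: x ahead of the robot, y to its left, z up, the work surface at z = 0. Lengths are in mm, angles in rad, forces in N, time in s.
With the tool pointing down it reaches from about 425 to 950 mm from the base axis. Payload 4.7 kg.
Tool frame: the origin (TCP) lies midway between the tips of the shut fingers; the grasp point (between the pads) lies 19 mm behind it; z points along the fingers, y is the direction in which the jaws open and shut (so a half turn about z gives the same grasp; the last joint's range is limited). The gripper opens to 87 mm and grips with 3 to 60 N. Pads are 19 mm wide; open, the fingers measure 117 mm over their backs; the gripper's body (75 mm by 190 mm) begins 51 mm behind the grasp point.
Start: joints at [-1.29, 0.469, -0.049, 1.532, 0.024, 1.141, -0.082], TCP at [205.745, 642.901, 191.273] pointing down, gripper open.
Joint ranges: [-2.59, 2.59], [-0.33, 1.99], [-1.39, 1.29], [0.1, 2.45], [-1.04, 4.18], [0.21, 1.99], [-2.66, 2.66]. Speed limits (rad/s): [2.57, 2.57, 3.14, 3.14, 3.14, 3.14, 3.14].

### API

Orientations are given as a rotation vector (axis times angle).
In Python, from bench import monitor, vision, sign_off gives the robot as it stands.
- The arm moves only by the tool jog_arm, never from a script. Its argument "plan" is one flat list of numbers, 6 for each row, row after row: the shift along the tool's x, y, z in mm, then the turn, a rotation vector about the tool's x, y, z in degrees. A call has 1 to 10 rows; each row shifts and turns the commanded pose from where the row before left it, along the tool's axes as they then stand; what a row does not reach is not made up. A row lasts 1/10 s, in which the tool goes at most 50 mm and 8.59 degrees, less where a joint would pass 70% of its speed; a pose out of reach is approached as far as the arm can. A call with a gripper value outside its range is refused whole. "gripper" is the opening, from 0 (shut) to 1 (fully open), set as the call begins (left out, the last holds). The fingers move at their own pace and stop on an object; "newtons" is the grip in N (left out, the last holds). Time passes only in rows, so rows that do not move let the fingers close. It gives the time, the measured TCP pose, the force and the opening at its end, in the units of the state.
- monitor.sense(): the state, without advancing time (a new reading comes with each control period).
- vision.grab_frame(name): name is "side" or "top" or "wrist"; returns a dict with "color" (400x640x3 uint8, red, green, blue), "z_map" (400x640 float32, mm along the optical axis (not along the pixel's ray), 0 where there is no reading), "fx", "fy", "cx", "cy" (pixels), "k1" (the pictures are not rectified: a ray, as slopes to the right and down, at radius r is drawn at 1 + k1 r^2 times it, then the intrinsics apply), "R" (3x3) and "t" (3): a world point X has camera coordinates R X + t; the wrist camera has in their place "tool_from_camera" (4x4, takes a point from camera to tool coordinates, whose origin is the TCP and whose axes are the flange's). Camera axes: x right, y down, z forward; pixel columns grow to the right and rows downward; lengths in mm; the calibration is good to about 2 mm. A picture is of the moment at which its call begins: read the wrist's pose just before it.
- sign_off(): hands the job in, once; it reports no verdict.
The state is a dict: "clock": time; "q": joint angles; "qd": joint speeds; "joint_efforts": joint torques, N m; "eef_pos": TCP position; "tcp_rot": TCP orientation; "force": force on the tool from outside, world axes, zero at the start; "moment": the same for the moment, N m; "finger_gap": finger opening in mm.
Only numpy, scipy, OpenCV 4.12 (cv2) and the standard library are available. Lean on these libraries where they do the work, as an engineer would, in place of code of your own. Each camera call takes 0.05 s, during which the arm holds its last target.

### The job

First take the white plastic cap off the sloping drying stand and set it - do not drop it - fully home in the round pocket of the plywood nest, open rim down and closed scratched face up, and let go of it. Then draw the wide-bladed filling knife up out of the rack and finish holding it in the gripper over the seated cap, clear of everything: handle uppermost, tilted to about 45 degrees with the blade pointing down and its edge level, the middle of the edge roughly 6 cm above the cap's top face. Leave the narrow knife in the rack and do not disturb the hand sander, the tub or the cork block; the program ends while still holding the knife still in that pose.

Things in the scene. Friction and masses are not known exactly. Their poses are not given: they have to be found in the camera images.
- cap: round white plastic cap, hollow, outer diameter 56 mm, 34 mm high, wall 4 mm, 60 g. Origin at the centre of its open rim; its z axis points from the rim to the closed face (flat, two grey scratches), which lies 34 mm from the origin. It starts on the stand's 20 degree slope, rim against the board, so its z axis leans 20 degrees from vertical
- stand: fixed plywood drying stand. Origin at the centre of its 100 x 100 mm foot, x horizontal, pointing up the slope. Its board (110 x 100 mm) rises 20 degrees towards +x; its upper face is 50 mm over the table above the origin, where the cap's rim centre starts. A ledge 70 mm long, 14 mm high across the low side stops the cap; the +y and -y sides are open
- nest: fixed square plywood nest 120 x 120 x 20 mm on the table, origin at the centre of its underside, z up, with one round pocket in the middle
- pocket (a point): centre of the mouth of the nest's round pocket, in the nest's top face 20 mm over the table. The pocket is 62 mm in diameter (3 mm chamfer) and 10 mm deep: a cap fully home has its origin 10 mm below this point and its closed face 24 mm above it
- rack: fixed open-fronted wooden knife rack, 85 mm high, 50 mm deep along x, 200 mm long along y, on a foot 80 x 215 x 8 mm; origin at the centre of its underside. Two slots open at the top, each 6 mm along x and 80 mm along y, in a row, centred at y = -47.5 and +47.5 mm; windows front and back show the blades; either knife may be in either slot
- wide_knife: filling knife, steel blade 70 mm wide, black handle, 0.13 kg. Origin on its axis at the handle's lower end, which starts on the rack's top, blade hanging in the slot. z along the handle away from the blade, y along the blade's width, x its thickness. Handle z = 0 to 110 mm, flat-sided, 18 (x) by 28 mm (y), foot collar 52 mm wide (y); blade z = 0 to -70 mm (neck 26 mm wide to -25 mm)
- wide_knife_tip (a point): middle of the wide knife's blade edge, 70 mm below its origin along its axis
- narrow_knife: the same knife with a 32 mm wide blade and a collar no wider than its handle (29 mm); stays in the rack. Origin and axes as on the wide knife
- sander: hand sander lying on the table: aluminium plate 85 (x) x 200 (y) x 10 mm with a black arched handle, 66 mm high in all; origin at the centre of its underside; to be left alone
- tub: closed grey round tub, diameter 84 mm, 100 mm high, origin at the centre of its underside; to be left alone
- block: cork sanding block 55 (x) x 110 (y) x 35 mm, origin at the centre of its underside; to be left alone

How it is judged (in metres and radians):
On the way, in this order (a step that is already met when the one before it is completed fails the run):
1. the cap sits fully home in the pocket, closed face up, released (z of cap in the frame of pocket below -0.007 m and horizontal distance between cap and pocket below 0.005 m and angle between cap's own z axis and vertical below 0.1 rad and contact force between the fingers and cap below 0.1 N), for 0.2 s.
2. the wide knife is drawn clear of the rack, in the gripper (height (world z) of wide_knife_tip above 0.09 m and contact force between the fingers and wide_knife above 1 N and contact force between rack and wide_knife below 0.1 N), for 0.1 s.
At the end, for the whole second after the job is handed in: Cap home in the pocket, rim down (5 mm off-centre, 3 mm high, 6 deg at most), untouched. Wide knife still, held by the fingers alone, handle up, axis 30-60 deg from vertical, edge level within 15 deg, edge middle within 30 mm of the cap centre and 30-100 mm above it. Narrow knife in the rack (all of step 1 and contact force between the arm and cap below 0.1 N and contact force between the fingers and wide_knife above 1 N and contact force between each of rack, cap, nest, narrow_knife, stand and wide_knife below 0.1 N and angle between wide_knife's own z axis and vertical between 0.524 and 1.047 rad and angle between wide_knife's own y axis and vertical between 1.31 and 1.83 rad and horizontal distance between wide_knife_tip and cap below 0.03 m and height (world z) of wide_knife_tip between 0.074 and 0.144 m and linear speed of wide_knife below 0.03 m/s and angular speed of wide_knife below 0.2 rad/s and distance of narrow_knife from where it was at the start of the episode below 0.03 m); the arm keeps its last pose, push and grip.
It fails at once if the cap is dropped or thrown (linear speed of cap above 0.6 m/s and contact force between the fingers and cap below 0.05 N).
It fails at once if the narrow knife is disturbed (distance of narrow_knife from where it was at the start of the episode above 0.03 m).
It fails at once if the sander, the tub or the block is disturbed (distance of any of sander, tub, block from where it was at the start of the episode above 0.02 m).
It also fails if it takes over 69 s, if anything falls off the work surface, if the arm or the gripper's body presses on something with over 40 N, if the wrist force passes 120 N, or if a joint passes its speed limit or range.

## Working session

There is one attempt and no reset: what is moved stays moved. The work goes in short steps, Python scripts to look and compute and a tool call to move; the robot and the scene stay as the last step left them, time stands still between calls to the robot, and variables do not carry over. Pictures are saved under pics/ and viewed, and the job is handed in when it is done.

Besides the shell and the picture viewer there is one more tool, called after "Request:" as a command line: name --argument value ..., lists and objects as JSON in quotes. jog_arm: Moves the arm, as the interface text tells. Its arguments: {"type":"object","properties":{"plan":{"type":"array"},"gripper":{"type":"number"},"newtons":{"type":"number"}},"required":["plan"]}

```bash
mkdir -p pics; ls
cat > h.py <<'E'
import numpy as np, cv2
from bench import monitor, vision
from scipy.spatial.transform import Rotation as Rn
np.set_printoptions(precision=2,suppress=True)
def save(f,name): cv2.imwrite('pics/'+name, f['color'][:,:,::-1])
def unproj(f,u,v,z):
    u=np.asarray(u,float);v=np.asarray(v,float);z=np.asarray(z,float)
    K=np.array([[f['fx'],0,f['cx']],[0,f['fy'],f['cy']],[0,0,1.]])
    p=cv2.undistortPoints(np.stack([u.ravel(),v.ravel()],-1)[:,None],K,np.array([f['k1'],0,0,0.]))[:,0]
    return np.c_[p*z.ravel()[:,None],z.ravel()]
def world(f,u,v,z,pose=None):
    c=unproj(f,u,v,z)
    if 'R' in f: return (c-np.asarray(f['t']).ravel())@np.asarray(f['R'])
    T=np.asarray(f['tool_from_camera']); p,R=pose
    return (c@T[:3,:3].T+T[:3,3])@R.T+p
def cloud(f,pose=None):
    v,u=np.mgrid[0:400,0:640]
    return world(f,u,v,f['z_map'],pose).reshape(400,640,3)
def pose():
    s=monitor.sense(); return np.array(s['eef_pos']),Rn.from_rotvec(s['tcp_rot']).as_matrix()
E
python3 - <<'E'
from h import *
s=monitor.sense();print(s)
for n in ['side','top','wrist']:
    p=pose();f=vision.grab_frame(n);save(f,n+'0.png');np.save(n+'0.npy',cloud(f,p))
    print(n,{k:v for k,v in f.items() if k not in('color','z_map')}, (f['z_map']==0).mean())
E
```

```text
pics
{'clock': 0.0, 'q': array([-1.29,  0.47, -0.05,  1.53,  0.02,  1.14, -0.08]), 'qd': array([-0.,  0.,  0., -0., -0., -0., -0.]), 'joint_efforts': array([ -0.  , -50.8 ,  -0.08, -23.62,  -0.06,   0.04,   0.  ]), 'eef_pos': array([205.62, 642.2 , 190.16]), 'tcp_rot': array([-0.48, -3.1 ,  0.  ]), 'force': array([-0.42,  0.09,  0.09]), 'moment': array([-0.02,  0.03, -0.03]), 'finger_gap': 86.88569665221179}
side {'fx': 422.54891668797626, 'fy': 422.54891668797626, 'cx': 316.89389558639095, 'cy': 207.04977584565307, 'k1': -0.04743385578377315, 'R': array([[-0.88, -0.47,  0.02],
       [-0.3 ,  0.53, -0.79],
       [ 0.36, -0.71, -0.61]]), 't': array([570.13, 258.38, 724.54])} 0.00405078125
top {'fx': 370.0247193478315, 'fy': 370.0247193478315, 'cx': 322.10080135822545, 'cy': 201.38910807901902, 'k1': -0.07238419084148441, 'R': array([[ 0.02, -1.  ,  0.  ],
       [-0.98, -0.02, -0.18],
       [ 0.18,  0.  , -0.98]]), 't': array([-18.87, 620.01, 803.81])} 0.00394140625
wrist {'fx': 319.2962889350067, 'fy': 319.2962889350067, 'cx': 320.29990329265576, 'cy': 205.13169214047394, 'k1': -0.044786324782681956, 'tool_from_camera': array([[  -0.  ,   -0.96,   -0.27,   74.36],
       [   1.  ,   -0.  ,    0.  ,   -0.19],
       [  -0.  ,   -0.27,    0.96, -193.07],
       [   0.  ,    0.  ,    0.  ,    1.  ]])} 0.00378515625
```

View pics/side0.png

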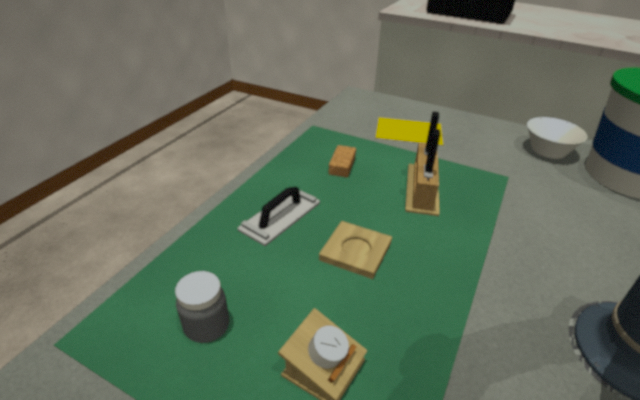

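View pics/top0.png

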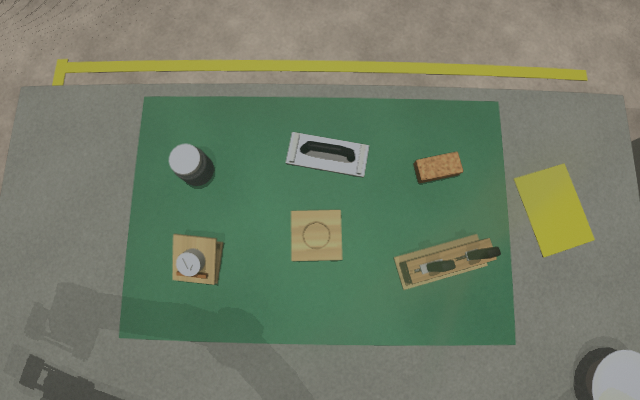

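View pics/wrist0.png

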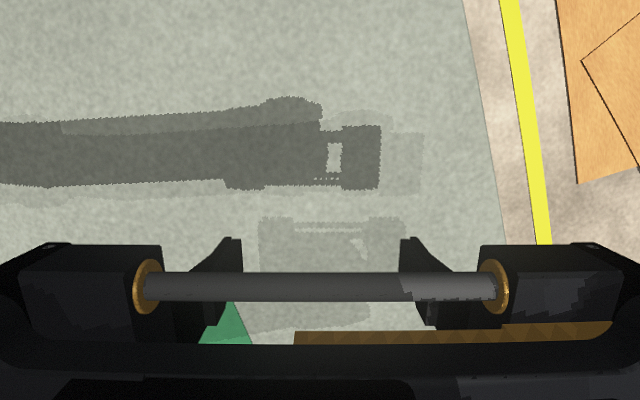

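The overviews show the cap on the stand (top ~190,263), nest (316,235), rack (445,260), sander (328,155), block (438,166) and tub (186,162). Now I'll measure.

Run:
```python
from h import *
t=np.load('top0.npy');s=np.load('side0.npy')
for n,P in (('top',t),('side',s)):
    print(n)
    def show(nm,m):
        q=P[m]
        if len(q): 
            r=cv2.minAreaRect(q[:,:2].astype(np.float32)); print(nm,len(q),'mean',q.mean(0),'rect',r)
    X,Y,Z=P[...,0],P[...,1],P[...,2]
    W=(X>300)&(X<950)&(Y>-450)&(Y<500)
    lab_n,lab,st,ce=cv2.connectedComponentsWithStats((W&(Z>6)).astype(np.uint8))
    for i in range(1,lab_n):
        if st[i,4]>60: 
            m=lab==i; show('comp zmax %.0f'%Z[m].max(),m)
im=cv2.imread('pics/top0.png');a=cv2.resize(im[220:300,380:510],None,fx=6,fy=6,interpolation=cv2.INTER_CUBIC);cv2.imwrite('pics/rackt.png',a)
im=cv2.imread('pics/side0.png');a=cv2.resize(im[100:220,390:470],None,fx=5,fy=5,interpolation=cv2.INTER_CUBIC)
b=cv2.resize(im[300:400,260:380],None,fx=3,fy=3,interpolation=cv2.INTER_CUBIC);b=cv2.copyMakeBorder(b,0,300,0,0,cv2.BORDER_CONSTANT);cv2.imwrite('pics/racks.png',np.hstack([a,b]))
```

```text
top
comp zmax 904 2573 mean [745.68 -20.51  26.06] rect ((633.1005859375, -0.8731613159179688), (199.9710693359375, 334.34674072265625), 80.4806900024414)
comp zmax 904 1360 mean [696.56 294.37  86.86] rect ((611.7155151367188, 152.8662109375), (434.86279296875, 83.91541290283203), 58.387062072753906)
comp zmax 904 1103 mean [ 715.09 -291.03   36.16] rect ((625.9525146484375, -164.564208984375), (88.59178161621094, 441.40655517578125), 35.394527435302734)
comp zmax 904 2517 mean [544.71   3.21  22.07] rect ((533.7151489257812, 1.5482826232910156), (144.40316772460938, 121.81465911865234), 2.828178882598877)
comp zmax 904 2159 mean [482.03 275.63  61.25] rect ((470.8605041503906, 163.0959930419922), (346.9830017089844, 107.30435180664062), 84.80181121826172)
comp zmax 904 3219 mean [ 487.22 -283.33   79.27] rect ((466.97686767578125, -212.01324462890625), (87.36222839355469, 393.96478271484375), 13.913331031799316)
side
comp zmax 198 2322 mean [ 481.8  -252.75   77.65] rect ((488.29241943359375, -294.6371154785156), (80.88109588623047, 220.82113647460938), 16.04222297668457)
comp zmax 40 622 mean [ 714.15 -276.3    29.6 ] rect ((719.8641967773438, -291.2298583984375), (55.5687255859375, 114.83607482910156), 11.884581565856934)
comp zmax 67 2149 mean [746.65  -1.82  21.73] rect ((753.0579833984375, -15.929672241210938), (200.23219299316406, 86.51943969726562), 80.46781158447266)
comp zmax 25 2449 mean [545.42  13.74  18.05] rect ((547.6405029296875, 6.539829254150391), (120.6692886352539, 125.69783782958984), 2.247012138366699)
comp zmax 104 3036 mean [693.11 322.63  73.2 ] rect ((704.4826049804688, 313.4501647949219), (79.37129211425781, 78.05567932128906), 87.33819580078125)
comp zmax 93 4863 mean [480.06 299.87  53.23] rect ((482.5456848144531, 286.944091796875), (102.12812805175781, 104.79371643066406), 85.34712982177734)
```

View pics/rackt.png

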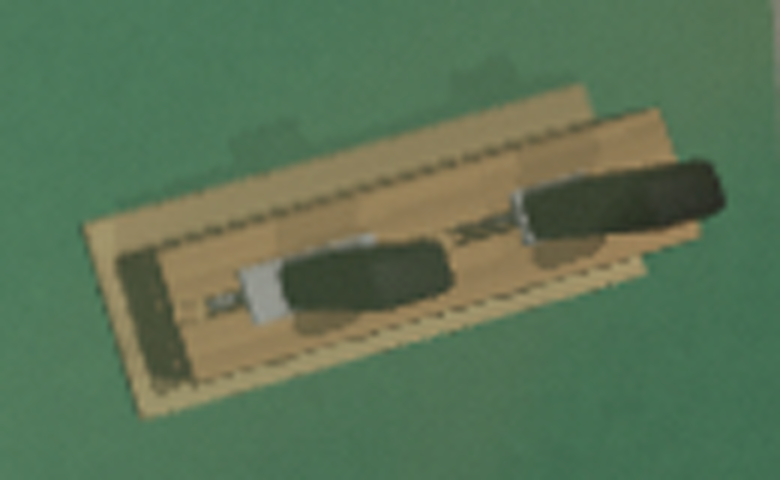

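View pics/racks.png

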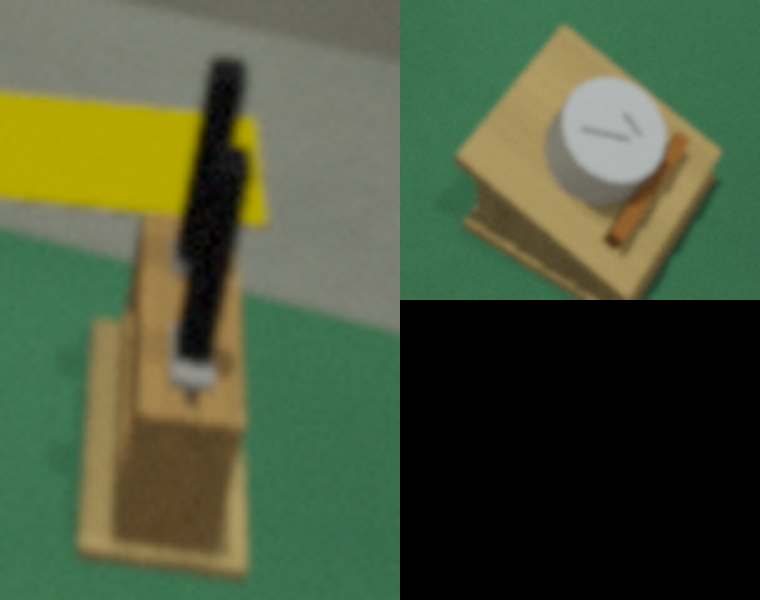

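```bash
cat > m.py <<'E'
from h import *
def rect(P,x,y,z):
    m=(P[...,0]>x[0])&(P[...,0]<x[1])&(P[...,1]>y[0])&(P[...,1]<y[1])&(P[...,2]>z[0])&(P[...,2]<z[1])
    # inliers only w/ opening
    m=cv2.morphologyEx(m.astype(np.uint8),cv2.MORPH_OPEN,np.ones((2,2)))>0
    return m
E
python3 - <<'E'
from m import *
for n in('top','side'):
    P=np.load(n+'0.npy'); im=cv2.imread('pics/%s0.png'%n)
    print(n)
    m=rect(P,(450,650),(-90,110),(13,27));q=P[m];print('nest',cv2.minAreaRect(q[:,:2].astype(np.float32)),np.median(q[:,2]))
    m=rect(P,(400,580),(-420,-180),(78,92));q=P[m];print('racktop',cv2.minAreaRect(q[:,:2].astype(np.float32)),np.median(q[:,2]))
    m=rect(P,(400,580),(-420,-180),(3,14));q=P[m];print('foot',cv2.minAreaRect(q[:,:2].astype(np.float32)),np.median(q[:,2]))
    m=rect(P,(400,580),(-420,-180),(93,230));q=P[m]
    k,lab,st,ce=cv2.connectedComponentsWithStats(m.astype(np.uint8))
    for i in range(1,k):
        if st[i,4]>30:q=P[lab==i];print('knife',st[i],q.mean(0),q.min(0),q.max(0))
    # cap: bright pixels
    hsv=cv2.cvtColor(im,cv2.COLOR_BGR2HSV)
    reg=(P[...,0]>400)&(P[...,0]<560)&(P[...,1]>210)&(P[...,1]<360)&(P[...,2]>35)
    m=reg&(hsv[...,1]<40)&(hsv[...,2]>100)
    q=P[m];print('cap',m.sum(),q.mean(0))
    def plane(q):
        w=np.ones(len(q),bool)
        for _ in range(8):
            c=q[w].mean(0);v=np.linalg.svd(q[w]-c)[2][2];v*=np.sign(v[2]);d=(q-c)@v;w=abs(d)<3
        return c,v,w
    # top face: ransac
    rng=np.random.default_rng(0);best=None
    for _ in range(400):
        a=q[rng.choice(len(q),3,False)];v=np.cross(a[1]-a[0],a[2]-a[0]);l=np.linalg.norm(v)
        if l<50: continue
        v/=l;w=abs((q-a[0])@v)<2
        if abs(v[2])>.8 and(best is None or w.sum()>best.sum()):best=w
    c=q[best].mean(0);v=np.linalg.svd(q[best]-c)[2][2];v*=np.sign(v[2]);qq=q[best]
    e=(q-c)@v;qq=q[abs(e)<3]
    ax=np.cross([0,1,0],v);ax/=np.linalg.norm(ax);ay=np.cross(v,ax)
    uv=np.c_[(qq-c)@ax,(qq-c)@ay].astype(np.float32);(cc,r)=cv2.minEnclosingCircle(uv)
    print('capface',len(qq),c,'n',v,'tilt',np.degrees(np.arccos(v[2])),'az',np.degrees(np.arctan2(v[1],v[0])),'circ ctr',c+cc[0]*ax+cc[1]*ay,r)
    m=reg&(hsv[...,1]>60)&(hsv[...,0]<40);q=P[m];c,v,w=plane(q);print('board',w.sum(),c,v,np.degrees(np.arccos(v[2])),np.degrees(np.arctan2(v[1],v[0])))
    print(cv2.minAreaRect(q[w][:,:2].astype(np.float32)))
E
```

```text
top
nest ((533.2134399414062, 0.18393325805664062), (143.135986328125, 121.06333923339844), 2.3152713775634766) 20.47833665960254
racktop ((468.16644287109375, -226.36497497558594), (71.48721313476562, 426.3394775390625), 11.150467872619629) 86.11355977361936
foot ((485.01910400390625, -212.80409240722656), (172.00588989257812, 406.13201904296875), 1.6177605390548706) 8.782404565899629
knife [468 248  34  13 324] [ 497.56 -341.07  157.66] [ 462.01 -453.1    -0.42] [520.33 -10.31 904.06]
knife [428 261  29  12 285] [ 471.91 -248.44  165.48] [ 461.25 -306.47   83.03] [483.34 -10.31 904.06]
cap 533 [473.69 284.39  81.68]
capface 452 [470.72 284.96  83.16] n [-0.34  0.02  0.94] tilt 20.06230518336887 az 177.19304173751433 circ ctr [470.34 286.14  83.  ] 28.308429718017578
board 1006 [495.37 278.56  55.92] [-0.34  0.03  0.94] 19.704554057599864 175.54562056169956
((482.48907470703125, 283.990234375), (102.27955627441406, 101.5189437866211), 84.09516143798828)
side
nest ((475.60284423828125, 297.5123291015625), (138.7489471435547, 734.2680053710938), 13.455244064331055) 20.4353498817117
racktop ((403.28424072265625, 76.9635009765625), (72.10839080810547, 1132.1378173828125), 11.811430931091309) 85.67330470248947
foot ((382.938232421875, 115.70547485351562), (111.57855224609375, 1046.4281005859375), 12.659468650817871) 8.334165639770264
knife [426 112  16  62 619] [ 484.32 -294.08  143.14] [ 322.71 -776.33   -0.21] [565.17 638.43 636.43]
cap 1199 [471.94 292.95  79.92]
capface 970 [470.77 289.28  82.53] n [-0.34  0.04  0.94] tilt 20.250570246126202 az 172.87858870447306 circ ctr [470.45 287.93  82.48] 28.57456398010254
board 2185 [492.87 297.83  54.48] [-0.34  0.03  0.94] 19.826497378014192 175.18223098678763
((483.8870849609375, 286.67816162109375), (101.66893005371094, 102.31364440917969), 84.93389129638672)
```

```bash
sed -i 's/MORPH_OPEN,np.ones((2,2))/MORPH_OPEN,np.ones((3,3))/' m.py
python3 - <<'E'
from m import *
for n in('top','side'):
    P=np.load(n+'0.npy'); im=cv2.imread('pics/%s0.png'%n)
    print(n)
    def rc(q):
        # robust: trimmed
        r=cv2.minAreaRect(q[:,:2].astype(np.float32));return np.round(r[0],1),np.round(r[1],1),round(r[2],1)
    for nm,a in dict(nest=((450,650),(-90,110),(15,24)),racktop=((400,580),(-420,-180),(80,91)),foot=((400,580),(-420,-180),(4,13)),block=((660,780),(-380,-200),(28,42)),tub=((630,760),(240,400),(93,106)),sand=((680,820),(-130,100),(4,14))).items():
        m=rect(P,*a);q=P[m];print(nm,rc(q),q[:,:2].mean(0),np.median(q[:,2]))
    m=rect(P,(400,580),(-420,-180),(93,230))
    for z in range(90,206,10):
        q=P[m&(abs(P[...,2]-z)<5)]
        if len(q): print(z,len(q),q[:,:2].mean(0),q[:,:2].min(0),q[:,:2].max(0))
    # pocket: points at z~10 within nest
    m=rect(P,(500,600),(-40,60),(4,14.5));q=P[m]
    if len(q)>5: print('pocket',len(q),cv2.minEnclosingCircle(q[:,:2].astype(np.float32)),q[:,2].mean())
E
```

```text
top
nest (array([545.6,   3.2]), array([120.5, 119.7]), 2.8) [544.51   3.63] 20.602041977800504
racktop (array([ 487.7, -297. ]), array([ 51.2, 201.3]), 15.8) [ 487.06 -288.32] 86.11890376582076
foot (array([ 487.3, -296. ]), array([ 82.8, 214.6]), 16.6) [ 490.38 -281.79] 9.071798850908316
block (array([ 718.8, -295.7]), array([ 55.7, 110.5]), 13.7) [ 717.83 -294.35] 36.015590965643966
tub (array([707.1, 306.7]), array([70.5, 71.1]), 38.7) [705.66 306.06] 100.5309679451309
sand (array([751.6, -21.1]), array([200.9,  87.5]), 81.3) [744.72 -20.82] 10.762237333796069
90 1 [ 494.28 -331.52] [ 494.28 -331.52] [ 494.28 -331.52]
100 35 [ 487.08 -290.57] [ 463.38 -340.47] [ 509.24 -237.62]
110 30 [ 487.53 -289.18] [ 463.39 -345.42] [ 511.19 -237.18]
120 34 [ 488.38 -294.49] [ 463.39 -343.69] [ 510.63 -237.26]
130 26 [ 485.56 -282.65] [ 463.4  -341.05] [ 509.64 -236.96]
140 37 [ 488.15 -289.64] [ 463.39 -347.7 ] [ 511.5  -237.46]
150 37 [ 488.98 -296.32] [ 463.38 -345.48] [ 510.58 -237.2 ]
160 36 [ 488.18 -290.91] [ 463.38 -343.  ] [ 509.93 -237.36]
170 37 [ 488.09 -293.65] [ 463.39 -340.62] 
[... 981 characters left out ...]
2]
110 51 [ 483.52 -267.69] [ 464.46 -346.34] [ 512.29 -231.83]
120 36 [ 479.57 -260.21] [ 463.23 -330.9 ] [ 506.2  -231.34]
130 49 [ 482.38 -264.88] [ 464.18 -347.12] [ 512.41 -233.09]
140 45 [ 482.72 -265.25] [ 463.72 -344.38] [ 511.84 -232.68]
150 52 [ 481.01 -260.68] [ 464.24 -332.29] [ 507.56 -233.28]
160 51 [ 485.07 -279.57] [ 463.56 -346.62] [ 512.23 -233.43]
170 71 [ 484.75 -279.05] [ 463.77 -346.89] [ 512.24 -233.42]
180 66 [ 485.7  -281.78] [ 463.79 -348.34] [ 512.48 -233.83]
190 83 [ 484.55 -280.29] [ 463.84 -353.88] [ 512.02 -234.21]
200 62 [ 487.77 -293.72] [ 467.09 -352.45] [ 510.   -235.29]
pocket 384 ((549.2998046875, 2.751821994781494), 29.878263473510742) 10.534010268983748
```

Run:
```python
from h import *
import itertools
def dh(a,d,al,th):
    c,s=np.cos(th),np.sin(th);ca,sa=np.cos(al),np.sin(al)
    return np.array([[c,-s,0,a],[s*ca,c*ca,-sa,-d*sa],[s*sa,c*sa,ca,d*ca],[0,0,0,1]])
h=np.pi/2
def fk(q,tool):
    T=np.eye(4)
    for (a,d,al),t in zip([(0,267,0),(0,0,-h),(0,293,h),(52.5,0,h),(77.5,342.5,h),(0,0,h),(76,97,-h)],q):T=T@dh(a,d,al,t)
    T2=np.eye(4);T2[2,3]=tool;return T@T2
s=monitor.sense();q=np.array(s['q']);p,R=pose();print(p);print(R)
for sg in itertools.product([1,-1],repeat=7):
    T=fk(q*np.array(sg),0)
    d=p-T[:3,3]; 
    if np.linalg.norm(d[:2])<30: print(sg,T[:3,3],d,T[:3,:3].ravel())
```

```text
[205.59 642.4  190.44]
[[-0.95  0.3  -0.  ]
 [ 0.3   0.95 -0.  ]
 [-0.   -0.   -1.  ]]
```

```bash
cat > plan.py <<'E'
from h import *
def frame(z,y):
    z=np.array(z,float);z/=np.linalg.norm(z);y=np.array(y,float);y-=z*(y@z);y/=np.linalg.norm(y)
    return np.c_[np.cross(y,z),y,z]
def plan(p1,R1,N,p0=None,R0=None,dec=0):
    if p0 is None: p0,R0=pose()
    w=Rn.from_matrix(R0.T@R1).as_rotvec()
    P,Q=np.array(p0,float),R0.copy();calls=[];rows=[]
    for i in range(N):
        f=(i+1)/N
        pt=p0+(np.array(p1)-p0)*f; Rt=R0@Rn.from_rotvec(w*f).as_matrix()
        d=np.round(Q.T@(pt-P),dec); r=np.round(np.degrees(Rn.from_matrix(Q.T@Rt).as_rotvec()),1)
        rows.append([*d,*r]); P=P+Q@d; Q=Q@Rn.from_rotvec(np.radians(r)).as_matrix()
    rows=np.array(rows)+0.
    print('max mm %.1f max deg %.2f; end err'%(np.linalg.norm(rows[:,:3],axis=1).max(),np.linalg.norm(rows[:,3:],axis=1).max()),P-p1)
    for i in range(0,N,10):
        print('CALL', '['+', '.join(','.join('%g'%v for v in r) for r in rows[i:i+10])+']')
    return P,Q
E
python3 - <<'E'
from plan import *
n=np.array([-.34,.03,.94]);n/=np.linalg.norm(n)
print(monitor.sense()['clock'])
plan(np.array([482,286,50.5])+84*n,frame(-n,[.087,.996,0]),20)
E
```

```text
0.15
max mm 22.5 max deg 1.22; end err [-0.38  0.07 -0.4 ]
CALL [-17,-13,3,-0.1,-1,-0.6, -17,-13,3,-0.1,-1,-0.7, -17,-14,4,-0.1,-1,-0.6, -17,-13,4,-0.2,-1,-0.6, -16,-14,4,-0.1,-1,-0.7, -16,-14,4,-0.1,-1,-0.6, -16,-15,5,-0.1,-1,-0.6, -16,-14,5,-0.1,-1,-0.6, -15,-14,5,-0.1,-0.9,-0.7, -15,-15,5,-0.1,-1,-0.6]
CALL [-15,-15,6,-0.2,-1,-0.6, -15,-15,6,-0.1,-1,-0.7, -14,-16,6,-0.1,-1,-0.6, -14,-15,6,-0.1,-1,-0.6, -14,-16,6,-0.1,-1,-0.7, -13,-15,7,-0.1,-1,-0.6, -14,-16,7,-0.1,-1,-0.6, -13,-16,7,-0.2,-1,-0.6, -12,-17,7,-0.1,-1,-0.7, -12,-16,8,-0.1,-1,-0.6]
```

Request:
jog_arm --plan '[-17,-13,3,-0.1,-1,-0.6,-17,-13,3,-0.1,-1,-0.7,-17,-14,4,-0.1,-1,-0.6,-17,-13,4,-0.2,-1,-0.6,-16,-14,4,-0.1,-1,-0.7,-16,-14,4,-0.1,-1,-0.6,-16,-15,5,-0.1,-1,-0.6,-16,-14,5,-0.1,-1,-0.6,-15,-14,5,-0.1,-0.9,-0.7,-15,-15,5,-0.1,-1,-0.6]' --gripper 1 --newtons 25

```text
clock: 1.15
eef_pos: [329.9, 465.3, 160.6]
tcp_rot: [0.295, 2.953, -0.012]
force: [-0.5, 0.2, 0.5]
finger_gap: 87.2
```

Request:
jog_arm --plan '[-15,-15,6,-0.2,-1,-0.6,-15,-15,6,-0.1,-1,-0.7,-14,-16,6,-0.1,-1,-0.6,-14,-15,6,-0.1,-1,-0.6,-14,-16,6,-0.1,-1,-0.7,-13,-15,7,-0.1,-1,-0.6,-14,-16,7,-0.1,-1,-0.6,-13,-16,7,-0.2,-1,-0.6,-12,-17,7,-0.1,-1,-0.7,-12,-16,8,-0.1,-1,-0.6]'

```text
clock: 2.15
eef_pos: [453.9, 287.7, 129.4]
tcp_rot: [0.121, 2.789, -0.02]
force: [-0.1, 1.3, 0.4]
finger_gap: 87.1
```

Run:
```python
from plan import *
n=np.array([-.34,.03,.94]);n/=np.linalg.norm(n)
s=monitor.sense();print(s['clock'],s['q']);p,R=pose();print(p,R)
f=vision.grab_frame('wrist');save(f,'w1.png');P=cloud(f,(p,R));np.save('w1.npy',P)
hsv=cv2.cvtColor(f['color'],cv2.COLOR_RGB2HSV)
F=f['color'].astype(int)
reg=(abs(P[...,0]-470)<60)&(abs(P[...,1]-287)<60)&(P[...,2]>60)&(P[...,2]<105)&(hsv[...,1]<50)
q=P[reg];print(len(q))
rng=np.random.default_rng(0);best=None
for _ in range(400):
    a=q[rng.choice(len(q),3,False)];v=np.cross(a[1]-a[0],a[2]-a[0]);l=np.linalg.norm(v)
    if l<50: continue
    v/=l;w=abs((q-a[0])@v)<1.5
    if abs(v[2])>.8 and(best is None or w.sum()>best.sum()):best=w
qq=q[best];c=qq.mean(0);v=np.linalg.svd(qq-c)[2][2];v*=np.sign(v[2])
ax=np.cross([0,1,0],v);ax/=np.linalg.norm(ax);ay=np.cross(v,ax)
uv=np.c_[(qq-c)@ax,(qq-c)@ay].astype(np.float32);(cc,r)=cv2.minEnclosingCircle(uv)
cen=c+cc[0]*ax+cc[1]*ay
print(len(qq),c,v,'ctr',cen,r,'rim',cen-34*v,'in tool',R.T@(cen-p))
```

```text
2.15 [-0.95  0.2   0.15  2.15  0.43  0.61  0.35]
[453.94 287.71 129.37] [[-0.94  0.09  0.34]
 [ 0.08  1.   -0.03]
 [-0.34  0.   -0.94]]
3847
3524 [468.24 286.84  81.41] [-0.34  0.03  0.94] ctr [468.82 286.8   81.62] 27.88400650024414 rim [480.49 285.88  49.7 ] in tool [ 2.38  0.32 49.97]
```

View pics/w1.png

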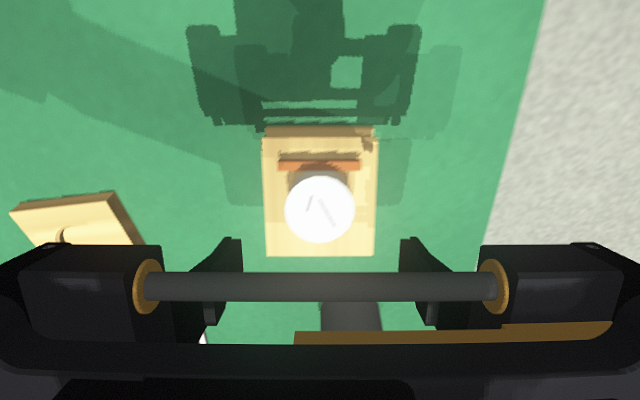

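Wrist picture: cap at (320,210), centred between the fingers, ledge behind at (320,160); the cap's pose agrees with the overview cameras within 2 mm. Advancing along the cap axis.

Request:
jog_arm --plan '[1,0,10,0,0,0,0,0,10,0,0,0,0,0,10,0,0,0,0,0,10,0,0,0,0,0,10,0,0,0,0,0,8,0,0,0,0,0,6,0,0,0,0,0,6,0,0,0,0,0,0,0,0,0,0,0,0,0,0,0]'

```text
clock: 3.2
eef_pos: [476.2, 287.3, 63.3]
tcp_rot: [0.122, 2.79, -0.019]
force: [-0.1, 1.4, -0.1]
finger_gap: 87.4
```

Request:
jog_arm --plan '[0,0,0,0,0,0,0,0,0,0,0,0,0,0,0,0,0,0,0,0,0,0,0,0,0,0,0,0,0,0,0,0,0,0,0,0,0,0,0,0,0,0,0,0,0,0,0,0,0,0,0,0,0,0,0,0,0,0,0,0]' --gripper 0.3 --newtons 20

```text
clock: 4.2
eef_pos: [476.1, 287.3, 63.3]
tcp_rot: [0.122, 2.79, -0.019]
force: [0.2, 0.2, -0.4]
finger_gap: 26.9
```

Run:
```python
from plan import *
for n in('wrist','side','top'):
    f=vision.grab_frame(n);save(f,n+'2.png')
im=cv2.imread('pics/side2.png');b=cv2.resize(im[260:400,220:420],None,fx=4,fy=4,interpolation=cv2.INTER_CUBIC);cv2.imwrite('pics/side2c.png',b)
```

```text
(no output)
```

View pics/wrist2.png

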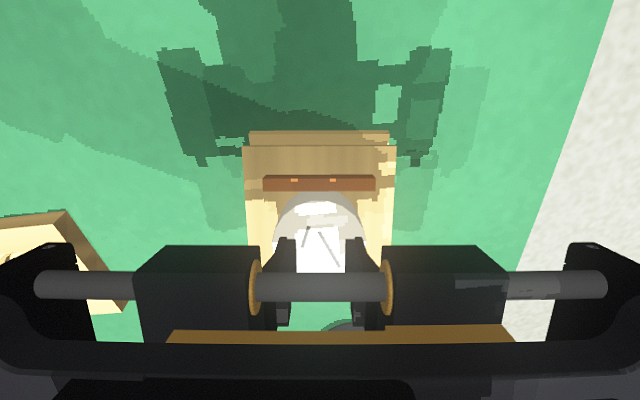

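View pics/side2c.png

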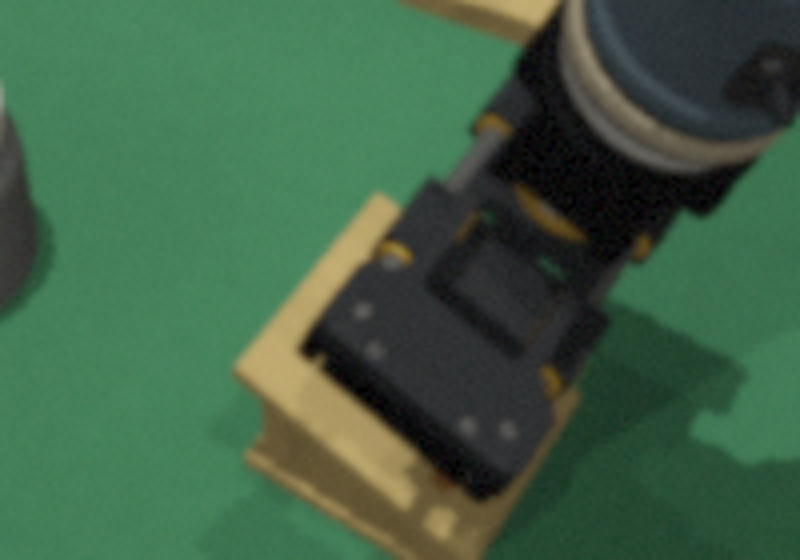

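Run:
```python
from plan import *
p,R=pose();f=vision.grab_frame('wrist');save(f,'w3.png');P=cloud(f,(p,R));T=(P-p)@R
print(p, monitor.sense()['finger_gap'])
for u in (250,262,280,285,290,300,320,340):
    print(u,[tuple(np.round(T[v,u]).astype(int)) for v in (195,210,225,235,245,255,265,270,285,300,310)])
b=cv2.resize(f['color'][170:340,220:420,::-1],None,fx=3.5,fy=3.5,interpolation=cv2.INTER_CUBIC);cv2.imwrite('pics/w3c.png',b)
```

```text
[476.13 287.26  63.32] 26.21749151273244
250 [(np.int64(23), np.int64(-47), np.int64(14)), (np.int64(13), np.int64(-48), np.int64(14)), (np.int64(2), np.int64(-49), np.int64(15)), (np.int64(-6), np.int64(-49), np.int64(15)), (np.int64(-13), np.int64(-49), np.int64(14)), (np.int64(38), np.int64(-19), np.int64(-114)), (np.int64(38), np.int64(-18), np.int64(-119)), (np.int64(37), np.int64(-18), np.int64(-121)), (np.int64(33), np.int64(-18), np.int64(-121)), (np.int64(29), np.int64(-18), np.int64(-122)), (np.int64(27), np.int64(-18), np.int64(-123))]
262 [(np.int64(23), np.int64(-39), np.int64(14)), (np.int64(12), np.int64(-40), np.int64(15)), (np.int64(2), np.int64(-40), np.int64(13)), (np.int64(-6), np.int64(-41), np.int64(14)), (np.int64(-13), np.int64(-41), np.int64(14)), (np.int64(-21), np.int64(-41), np.int64(14)), (np.int64(32), np.int64(-17), np.int64(-108)), (np.int64(31), np.int64(-17), np.int64(-109)), (np.int64(31), np.int64(-16), np.int64(-118)), (np.int64(27), np.int64(-16), np.int64(-118)), (np.int64(17), np.int64(-18), np.int64(-108))]
280 [(np.int64(23), np.int64(-27), n
[... 2291 characters left out ...]
0), np.int64(-20)), (np.int64(-15), np.int64(0), np.int64(-20)), (np.int64(31), np.int64(0), np.int64(-117)), (np.int64(27), np.int64(0), np.int64(-118)), (np.int64(-134), np.int64(0), np.int64(115))]
340 [(np.int64(25), np.int64(13), np.int64(7)), (np.int64(23), np.int64(11), np.int64(-19)), (np.int64(14), np.int64(11), np.int64(-20)), (np.int64(8), np.int64(11), np.int64(-20)), (np.int64(1), np.int64(11), np.int64(-19)), (np.int64(-5), np.int64(11), np.int64(-20)), (np.int64(-12), np.int64(12), np.int64(-20)), (np.int64(-15), np.int64(12), np.int64(-20)), (np.int64(31), np.int64(5), np.int64(-118)), (np.int64(26), np.int64(5), np.int64(-117)), (np.int64(-135), np.int64(22), np.int64(116))]
```

View pics/w3c.png

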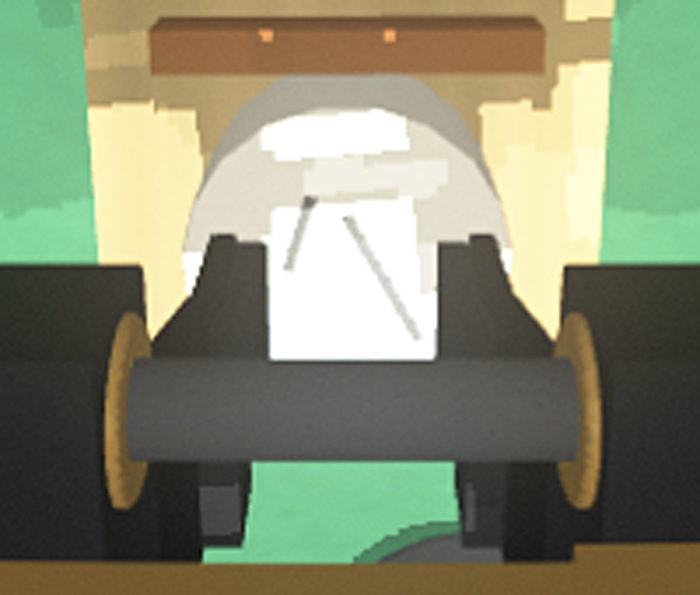

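Run:
```python
from plan import *
p,R=pose();f=vision.grab_frame('wrist');P=cloud(f,(p,R));T=(P-p)@R
for u in (283,286,290):
    print(u,[(v,*np.round(T[v,u],0)) for v in range(232,250,2)])
P=np.load('w1.npy');p1=np.array([453.94,287.71,129.37]);T=(P-p1)@R
for u in (225,232,238):
    print(u,[(v,*np.round(T[v,u],0)) for v in range(234,250,2)])
# side cam: points near the gripper
f=vision.grab_frame('side');P=cloud(f);T=(P-p)@R
m=(abs(T[...,0])<60)&(abs(T[...,1])<70)&(T[...,2]<30)&(T[...,2]>-120)
dark=f['color'].max(2)<70
q=T[m&dark];print(len(q))
for z in range(-110,10,10):
    a=q[(q[:,2]>z)&(q[:,2]<=z+10)]
    if len(a):print(z,len(a),a.min(0),a.max(0))
```

```text
283 [(232, np.float64(9.0), np.float64(-22.0), np.float64(-19.0)), (234, np.float64(8.0), np.float64(-22.0), np.float64(-19.0)), (236, np.float64(7.0), np.float64(-22.0), np.float64(-20.0)), (238, np.float64(11.0), np.float64(-20.0), np.float64(-33.0)), (240, np.float64(11.0), np.float64(-20.0), np.float64(-35.0)), (242, np.float64(11.0), np.float64(-20.0), np.float64(-38.0)), (244, np.float64(11.0), np.float64(-19.0), np.float64(-41.0)), (246, np.float64(11.0), np.float64(-19.0), np.float64(-43.0)), (248, np.float64(10.0), np.float64(-19.0), np.float64(-45.0))]
286 [(232, np.float64(9.0), np.float64(-20.0), np.float64(-19.0)), (234, np.float64(8.0), np.float64(-20.0), np.float64(-19.0)), (236, np.float64(6.0), np.float64(-20.0), np.float64(-18.0)), (238, np.float64(11.0), np.float64(-19.0), np.float64(-32.0)), (240, np.float64(11.0), np.float64(-18.0), np.float64(-36.0)), (242, np.float64(11.0), np.float64(-18.0), np.float64(-38.0)), (244, np.float64(10.0), np.float64(-18.0), np.float64(-38.0)), (246, np.float64(10.0), np.float64(-18.0), np.float64(-41.0)), (248, np.float64(9.0), np
[... 1646 characters left out ...]
t64(-60.0), np.float64(-97.0), np.float64(158.0)), (236, np.float64(-64.0), np.float64(-98.0), np.float64(160.0)), (238, np.float64(-66.0), np.float64(-98.0), np.float64(161.0)), (240, np.float64(9.0), np.float64(-45.0), np.float64(-32.0)), (242, np.float64(10.0), np.float64(-43.0), np.float64(-37.0)), (244, np.float64(9.0), np.float64(-44.0), np.float64(-36.0)), (246, np.float64(8.0), np.float64(-44.0), np.float64(-37.0)), (248, np.float64(6.0), np.float64(-44.0), np.float64(-36.0))]
188
-110 7 [ -37.86  -18.17 -109.69] [  35.25   47.68 -106.02]
-90 3 [-10.75 -11.76 -81.05] [ -1.72 -11.5  -80.24]
-80 6 [-12.56 -17.48 -79.99] [  7.68 -11.92 -72.11]
0 3 [27.93 34.48  3.52] [32.15 35.37  5.72]
```

The fingers closed to 26 mm without meeting the cap. The wrist depth shows why: the real fingertips lie about 32 mm behind the reported TCP, at tool z ≈ -32, 12 mm above the cap's face (z = -20). I'll use this measured tip from here: reopen, advance 32 mm, close.

Request:
jog_arm --plan '[0,0,0,0,0,0,0,0,0,0,0,0,0,0,0,0,0,0,0,0,0,0,0,0,0,0,0,0,0,0,0,0,0,0,0,0,0,0,0,0,0,0]' --gripper 1

```text
clock: 5.2
eef_pos: [476.1, 287.3, 63.3]
tcp_rot: [0.122, 2.79, -0.019]
force: [0.4, 0.8, 0.0]
finger_gap: 74.0
```

Request:
jog_arm --plan '[0,0,4,0,0,0,0,0,4,0,0,0,0,0,4,0,0,0,0,0,4,0,0,0,0,0,4,0,0,0,0,0,4,0,0,0,0,0,4,0,0,0,0,0,4,0,0,0,0,0,0,0,0,0]'

```text
clock: 6.1
eef_pos: [486.9, 286.0, 32.6]
tcp_rot: [0.122, 2.791, -0.021]
force: [1.4, -0.1, -0.5]
finger_gap: 86.8
```

Request:
jog_arm --plan '[0,0,0,0,0,0,0,0,0,0,0,0,0,0,0,0,0,0,0,0,0,0,0,0,0,0,0,0,0,0,0,0,0,0,0,0,0,0,0,0,0,0,0,0,0,0,0,0]' --gripper 0.4 --newtons 20

```text
clock: 6.9
eef_pos: [487.0, 286.4, 33.3]
tcp_rot: [0.122, 2.79, -0.019]
force: [-0.5, -0.9, 1.5]
finger_gap: 56.5
```

Run:
```python
from plan import *
f=vision.grab_frame('wrist');save(f,'w4.png');print(monitor.sense())
```

```text
{'clock': 6.95, 'q': array([-0.93,  0.4 ,  0.2 ,  2.17,  0.5 ,  0.38,  0.28]), 'qd': array([ 0., -0., -0.,  0., -0., -0.,  0.]), 'joint_efforts': array([  0.16, -36.52,   2.56, -14.8 ,   0.41,  -0.41,   0.01]), 'eef_pos': array([487.02, 286.37,  33.35]), 'tcp_rot': array([ 0.12,  2.79, -0.02]), 'force': array([-0.56, -0.23,  2.67]), 'moment': array([ 0.02,  0.47, -0.05]), 'finger_gap': 55.869624331890456}
```

View pics/w4.png

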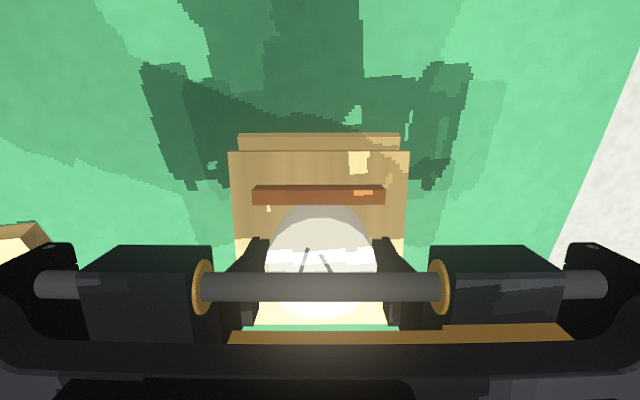

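Gripped: the gap stopped at 56 mm, the cap's diameter. Lifting off the slope.

Request:
jog_arm --plan '[0,0,-4,0,0,0,0,0,-8,0,0,0,0,0,-10,0,0,0,0,0,-10,0,0,0,0,0,-10,0,0,0,0,0,-10,0,0,0,0,0,-10,0,0,0,0,0,-8,0,0,0]'

```text
clock: 7.75
eef_pos: [463.0, 288.5, 100.1]
tcp_rot: [0.122, 2.79, -0.018]
force: [-0.5, 0.4, -0.4]
finger_gap: 55.9
```

```bash
cat > capm.py <<'E'
from plan import *
def capin(tag):
    s=monitor.sense();p,R=pose();f=vision.grab_frame('wrist');save(f,tag+'.png');P=cloud(f,(p,R));T=(P-p)@R
    m=(abs(T[...,0])<35)&(abs(T[...,1])<31)&(abs(T[...,2]+52)<8)&(cv2.cvtColor(f['color'],cv2.COLOR_RGB2HSV)[...,2]>90)
    q=T[m];c=q.mean(0);v=np.linalg.svd(q-c)[2][2]
    print('face',len(q),'zmed',np.median(q[:,2]),'n',v,'x range',np.percentile(q[:,0],[0.2,99.8]),'y',np.percentile(q[:,1],[.2,99.8]),'gap',s['finger_gap'],s['clock'])
    return q
E
python3 - <<'E'
from capm import *
q=capin('w5')
plan([546.5,4,75],frame([0,0,-1],[.087,.996,0]),20)
E
```

```text
face 6247 zmed -51.43856374508942 n [ 0.02 -0.   -1.  ] x range [-25.92  28.5 ] y [-27.25  26.85] gap 55.91550609344487 7.75
max mm 15.4 max deg 1.10; end err [ 0.18 -0.14 -0.46]
CALL [-5,-14,3,0,1,0, -4,-14,3,0,1,0, -5,-14,3,0,1,0, -5,-13,3,0,1,0, -5,-14,2,0.1,1,0, -5,-14,3,0,1,0, -4,-14,2,0,1,0, -5,-14,3,0,1,0, -5,-14,2,0,1,0, -5,-13,3,0,1,0]
CALL [-6,-14,2,0,1,0, -5,-14,2,0,1,0, -5,-14,2,0,1,0, -5,-14,2,0,1,0, -5,-14,2,0.1,1,0, -5,-14,1,0,1.1,0, -6,-13,2,0,1,0, -5,-14,2,0,1,0, -5,-14,1,0,1,0, -6,-14,2,0,1,0]
```

View pics/w5.png

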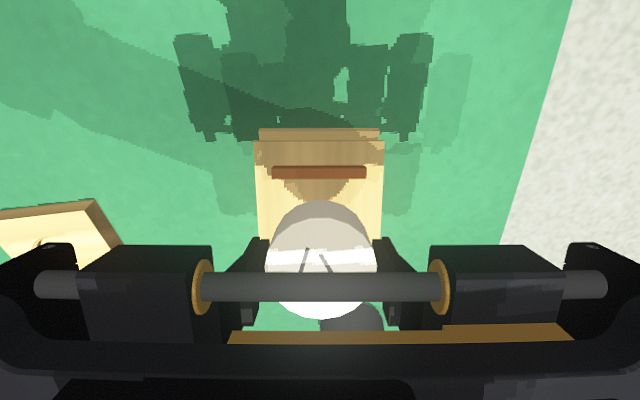

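Request:
jog_arm --plan '[-5,-14,3,0,1,0,-4,-14,3,0,1,0,-5,-14,3,0,1,0,-5,-13,3,0,1,0,-5,-14,2,0.1,1,0,-5,-14,3,0,1,0,-4,-14,2,0,1,0,-5,-14,3,0,1,0,-5,-14,2,0,1,0,-5,-13,3,0,1,0]'

```text
clock: 8.8
eef_pos: [504.5, 145.4, 85.7]
tcp_rot: [0.13, 2.965, -0.012]
force: [0.9, 0.3, -0.7]
finger_gap: 56.1
```

Request:
jog_arm --plan '[-6,-14,2,0,1,0,-5,-14,2,0,1,0,-5,-14,2,0,1,0,-5,-14,2,0,1,0,-5,-14,2,0.1,1,0,-5,-14,1,0,1.1,0,-6,-13,2,0,1,0,-5,-14,2,0,1,0,-5,-14,1,0,1,0,-6,-14,2,0,1,0]'

```text
clock: 9.8
eef_pos: [546.4, 2.3, 72.9]
tcp_rot: [-0.138, -3.135, 0.003]
force: [0.3, 0.4, -0.8]
finger_gap: 56.1
```

Run:
```python
from m import *
from capm import *
q=capin('w6')
s=monitor.sense();p,R=pose();print(p,R,s['q'])
f=vision.grab_frame('wrist');P=cloud(f,(p,R))
m=rect(P,(460,640),(-80,90),(15,25));r=P[m];print(len(r),r.min(0),r.max(0),np.median(r[:,2]),cv2.minAreaRect(r[:,:2].astype(np.float32)))
f=vision.grab_frame('top');save(f,'top6.png')
P=cloud(f);m=rect(P,(450,650),(-90,110),(15,24));r=P[m];print(cv2.minAreaRect(r[:,:2].astype(np.float32)))
f=vision.grab_frame('side');save(f,'side6.png')
```

```text
face 6221 zmed -51.46037399082426 n [ 0.02 -0.   -1.  ] x range [-26.15  28.39] y [-27.21  26.91] gap 56.06673092628344 9.8
[547.95  -1.15  72.77] [[-1.    0.09 -0.  ]
 [ 0.09  1.   -0.  ]
 [ 0.   -0.   -1.  ]] [-0.14  0.4   0.08  1.96 -0.04  0.79  1.44]
11589 [483.12 -57.25  15.03] [596.05  66.65  22.32] 19.649976616966825 ((541.940185546875, 4.931873321533203), (112.9981689453125, 120.93141174316406), 2.2844865322113037)
((0.0, 0.0), (0.0, 0.0), 0.0)
```

View pics/w6.png

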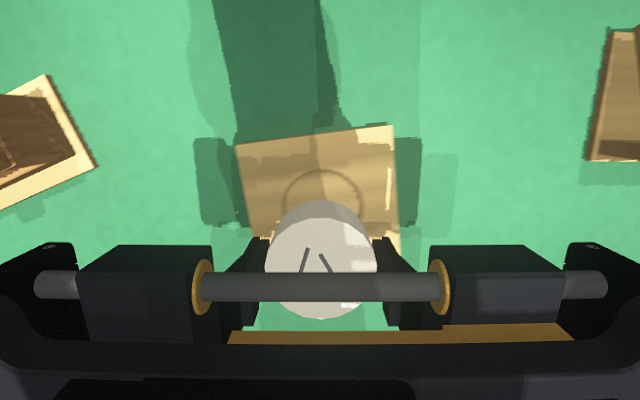

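View pics/side6.png

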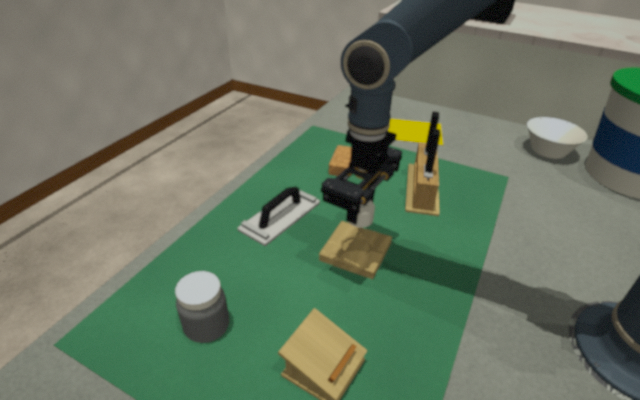

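Run:
```python
from m import *
from capm import *
s=monitor.sense();p,R=pose();print(p,s['clock'])
f=vision.grab_frame('wrist');save(f,'w7.png');P=cloud(f,(p,R));print(pose()[0])
m=rect(P,(460,640),(-80,90),(15,25));r=P[m];
# edges of nest: fit in nest yaw 2.6deg frame
a=np.radians(2.6);C=np.array([[np.cos(a),np.sin(a)],[-np.sin(a),np.cos(a)]]);l=r[:,:2]@C.T
print('local',np.percentile(l,[.1,.5,99.5,99.9],axis=0))
hi=np.percentile(l,99.7,axis=0);lo=np.percentile(l,.3,axis=0)
print('y ctr',(hi[1]+lo[1])/2,hi-lo,'x ctr from far edge',hi[0]-60)
print('world',np.array([hi[0]-60,(hi[1]+lo[1])/2])@C)
m=rect(P,(500,600),(-40,60),(6,13.5));k=P[m];print(len(k),k.min(0),k.max(0))
c,w=None,None
# pocket floor boundary: circle fit on the far half
from scipy.optimize import least_squares
hull=cv2.convexHull(k[:,:2].astype(np.float32))[:,0]
h=hull[hull[:,0]>545];g=least_squares(lambda v:np.hypot(h[:,0]-v[0],h[:,1]-v[1])-v[2],[547,3,31],bounds=([500,-40,28],[600,40,31.5]));print('pocket fit',g.x,len(h),g.cost)
```

```text
[546.14   3.19  72.77] 10.0
[545.93   3.87  72.83]
local [[485.06 -79.77]
 [485.41 -79.31]
 [580.85  40.05]
 [586.69  40.43]]
y ctr -19.622079349587395 [ 98.01 119.75] x ctr from far edge 523.2966670385927
world [523.65   4.14]
1886 [516.14 -25.98   6.67] [554.62  35.9   13.29]
pocket fit [543.4    4.96  31.11] 9 1.611426985271878
```

Wrist view: the cap hides the far half of the pocket, whose near arc shows at (320,185). Cap centre and pocket agree within 1–1.5 mm. Descending, first to just above the nest.

Request:
jog_arm --plan '[-1,0.5,10,0,0,0,0,0,10,0,0,0,0,0,10,0,0,0,0,0,10,0,0,0,0,0,10,0,0,0,0,0,6,0,0,0,0,0,4,0,0,0,0,0,0,0,0,0,0,0,0,0,0,0,0,0,0,0,0,0]'

```text
clock: 11.05
eef_pos: [547.8, 3.2, 13.4]
tcp_rot: [-0.138, -3.137, 0.003]
force: [0.9, -0.5, -1.6]
finger_gap: 55.9
```

Run:
```python
from m import *
from capm import *
q=capin('w8');p,R=pose();print(p)
f=vision.grab_frame('wrist');P=cloud(f,(p,R))
m=rect(P,(460,640),(-80,90),(15,25));r=P[m];
a=np.radians(2.6);C=np.array([[np.cos(a),np.sin(a)],[-np.sin(a),np.cos(a)]]);l=r[:,:2]@C.T
hi=np.percentile(l,99.7,axis=0);lo=np.percentile(l,.3,axis=0);print(hi-lo,np.array([lo[0]+60,(hi[1]+lo[1])/2])@C)
f=vision.grab_frame('side');save(f,'side8.png')
im=cv2.imread('pics/side8.png');b=cv2.resize(im[180:290,290:420],None,fx=5,fy=5,interpolation=cv2.INTER_CUBIC);cv2.imwrite('pics/side8c.png',b)
```

```text
face 6232 zmed -51.46494569527227 n [ 0.02 -0.   -1.  ] x range [-26.13  28.42] y [-27.15  26.83] gap 55.9206560180199 11.05
[547.77   3.24  13.44]
[119.51 119.39] [545.5    4.87]
```

View pics/w8.png

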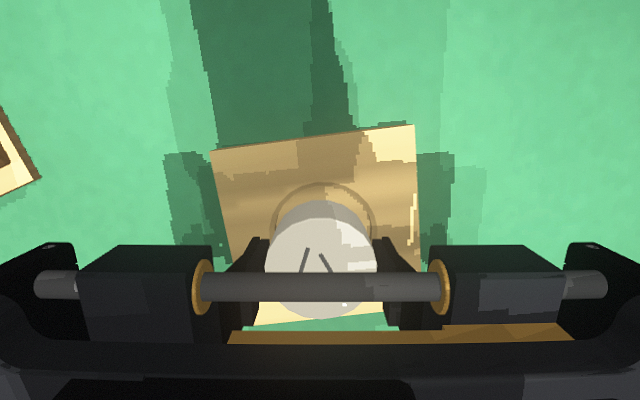

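View pics/side8c.png

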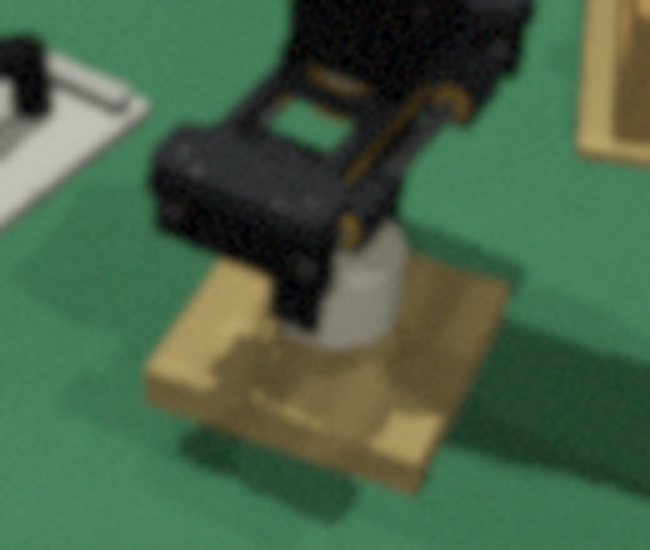

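Request:
jog_arm --plan '[1,1.5,1,0,0,0,0,0,2,0,0,0,0,0,2,0,0,0,0,0,2,0,0,0,0,0,2,0,0,0,0,0,2,0,0,0,0,0,0,0,0,0,0,0,0,0,0,0]'

```text
clock: 12.0
eef_pos: [546.5, 4.8, 1.9]
tcp_rot: [-0.138, -3.136, 0.003]
force: [-0.2, 0.4, -0.3]
finger_gap: 56.2
```

Run:
```python
from capm import *
q=capin('w9');p,R=pose();print(p,monitor.sense()['force'])
```

```text
face 6241 zmed -51.473122159558095 n [ 0.02 -0.   -1.  ] x range [-26.1  28.4] y [-27.24  26.93] gap 56.2053139224102 12.0
[546.52   4.77   2.01] [ 0.91  0.19 -1.01]
```

Request:
jog_arm --plan '[0,0,1.5,0,0,0,0,0,1.5,0,0,0,0,0,1.5,0,0,0,0,0,1.5,0,0,0,0,0,1,0,0,0,0,0,0,0,0,0,0,0,0,0,0,0]'

```text
clock: 12.75
eef_pos: [546.5, 4.8, -5.0]
tcp_rot: [-0.138, -3.137, 0.003]
force: [-0.6, -0.4, -0.0]
finger_gap: 56.0
```

Request:
jog_arm --plan '[0,0,1,0,0,0,0,0,1,0,0,0,0,0,0.5,0,0,0,0,0,0,0,0,0,0,0,0,0,0,0]'

```text
clock: 13.25
eef_pos: [546.5, 4.8, -7.5]
tcp_rot: [-0.138, -3.137, 0.003]
force: [-0.2, 0.4, -0.4]
finger_gap: 56.1
```

Run:
```python
from capm import *
q=capin('w10');p,R=pose();print(p,monitor.sense()['force'])
```

```text
face 6244 zmed -51.44623650964028 n [ 0.02 -0.   -1.  ] x range [-26.08  28.35] y [-27.2   26.87] gap 56.137046742755146 13.25
[546.48   4.78  -7.52] [ 0.37  0.72 -0.06]
```

View pics/w10.png

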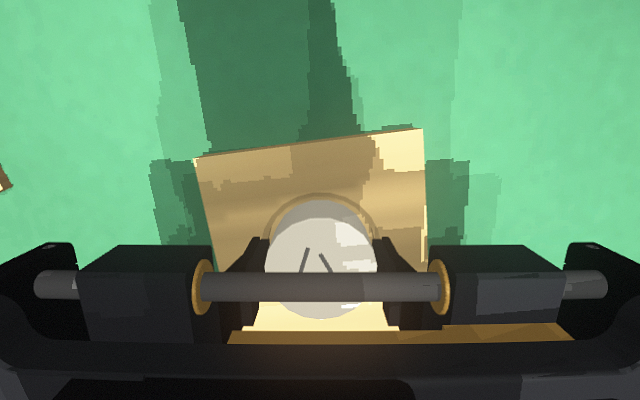

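The cap's rim is inside the pocket (ring at (320,200) surrounds it) with no side force. Feeling for the floor.

Request:
jog_arm --plan '[0,0,0.5,0,0,0,0,0,0,0,0,0,0,0,0.5,0,0,0,0,0,0,0,0,0]'

```text
clock: 13.7
eef_pos: [546.6, 4.8, -7.9]
tcp_rot: [-0.138, -3.137, 0.003]
force: [-1.7, -1.1, 4.4]
finger_gap: 56.3
```

Request:
jog_arm --plan '[0,0,0.5,0,0,0,0,0,0,0,0,0,0,0,0.5,0,0,0,0,0,0,0,0,0]'

```text
clock: 14.1
eef_pos: [546.6, 4.8, -8.0]
tcp_rot: [-0.138, -3.137, 0.002]
force: [-3.8, -0.3, 12.2]
finger_gap: 56.3
```

Floor contact felt (12 N up) at the expected height. Easing off, then releasing.

Request:
jog_arm --plan '[0,0,-0.8,0,0,0,0,0,0,0,0,0]'

```text
clock: 14.3
eef_pos: [546.6, 4.8, -8.0]
tcp_rot: [-0.138, -3.137, 0.003]
force: [-1.7, 0.2, 7.9]
finger_gap: 55.9
```

Request:
jog_arm --plan '[0,0,0,0,0,0,0,0,0,0,0,0,0,0,0,0,0,0,0,0,0,0,0,0,0,0,0,0,0,0,0,0,0,0,0,0]' --gripper 1

```text
clock: 14.9
eef_pos: [546.4, 4.8, -8.8]
tcp_rot: [-0.138, -3.136, 0.003]
force: [-0.4, -0.1, -0.1]
finger_gap: 86.1
```

Request:
jog_arm --plan '[0,0,0,0,0,0,0,0,-3,0,0,0,0,0,-6,0,0,0,0,0,-15,0,0,0,0,0,-20,0,0,0,0,0,-25,0,0,0,0,0,-25,0,0,0,0,0,-20,0,0,0,0,0,0,0,0,0,0,0,0,0,0,0]'

```text
clock: 15.9
eef_pos: [546.7, 5.0, 105.6]
tcp_rot: [-0.138, -3.137, 0.003]
force: [-0.6, 0.3, -0.1]
finger_gap: 87.2
```

Run:
```python
from m import *
from capm import *
s=monitor.sense();p,R=pose();print(p,s['q'],s['clock'],s['finger_gap'])
f=vision.grab_frame('wrist');save(f,'w11.png');P=cloud(f,(p,R))
m=rect(P,(500,600),(-50,60),(36,52));r=P[m];c,rad=cv2.minEnclosingCircle(r[:,:2].astype(np.float32));print('cap face',len(r),np.median(r[:,2]),c,rad)
v=np.linalg.svd(r-r.mean(0))[2][2];print(v)
m=rect(P,(460,640),(-80,90),(15,25));r=P[m];print('nest z',np.median(r[:,2]),cv2.minAreaRect(r[:,:2].astype(np.float32)))
```

```text
[546.69   5.01 105.63] [-0.15  0.35  0.08  1.93 -0.04  0.86  1.43] 15.9 87.15213736843852
cap face 3383 43.63701968318475 (545.9649658203125, 5.041030406951904) 27.87818717956543
[-0.01  0.    1.  ]
nest z 19.659561523373007 ((545.9751586914062, 5.031360626220703), (120.90129089355469, 120.61000061035156), 2.239823579788208)
```

View pics/w11.png

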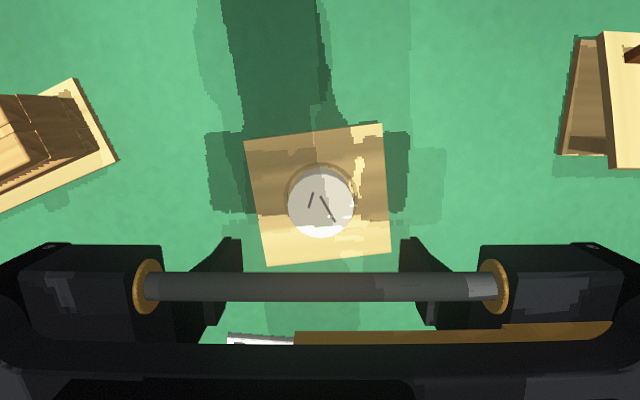

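Wrist view: cap at (320,203) in the pocket, face at 43.6 mm (44 expected), centred on the nest within 0.1 mm. So step 1 is done. Before the knife I'll identify the arm's kinematics from the poses seen, to choose a reachable final tilt.

```bash
cat > kin.py <<'E'
from h import *
from scipy.optimize import least_squares
Q=[[-1.29,.469,-.049,1.532,.024,1.141,-.082],[-.95,.2,.15,2.15,.43,.61,.35],[-.93,.4,.2,2.17,.5,.38,.28],[-.14,.4,.08,1.96,-.04,.79,1.44],[-.15,.35,.08,1.93,-.04,.86,1.43]]
Pp=[[205.7,642.9,191.3],[453.94,287.71,129.37],[487.02,286.37,33.35],[546.2,3,72.8],[546.69,5.01,105.63]]
Rv=[[-.48,-3.1,0],[.121,2.789,-.02],[.122,2.79,-.019],[-.138,-3.136,.003],[-.138,-3.137,.003]]
def fk(q,L):
    h,b,c,d,x1,x2,x3=L
    def rz(a):return Rn.from_euler('z',a).as_matrix()
    def ry(a):return Rn.from_euler('y',a).as_matrix()
    p=np.zeros(3);R=rz(-q[0]);p=p+R@[0,0,h];R=R@ry(q[1]);p=p+R@[x1,0,b];R=R@rz(-q[2])@ry(q[3]);p=p+R@[x2,0,c];R=R@rz(-q[4])@ry(q[5]);p=p+R@[x3,0,d];R=R@rz(-q[6]);return p,R
def fit(Q=Q,Pp=Pp):
    def res(L): return np.concatenate([fk(q,L)[0]-p for q,p in zip(Q,Pp)]+[np.array(L)[4:]*.02])
    return least_squares(res,[285,420,314,300,0,0,0])
if __name__=='__main__':
    g=fit();print(g.x,g.fun)
    for q,r in zip(Q,Rv):
        R=fk(q,g.x)[1];M=Rn.from_rotvec(r).as_matrix();print(np.degrees(Rn.from_matrix(R.T@M).as_rotvec()))
E
python3 kin.py
```

```text
[355.1  581.67 513.45 490.27 -97.21  11.17 -43.89] [-43.41  19.64  12.33   0.82   5.36  -7.55   0.63  11.61   4.84 -15.81
  28.14  -6.37 -12.21  34.08  -3.25  -1.94   0.22  -0.88]
[-0.15  0.23 89.89]
[-0.05  0.17 90.22]
[ 0.05  0.26 89.91]
[ 0.1  -0.25 89.72]
[ 0.06  0.42 89.77]
```

```bash
python3 - <<'E'
import re
s=open('kin.py').read()
s=s.replace("h,b,c,d,x1,x2,x3=L","h,b,c,d,y0,y1,y2,y3=L").replace("R@[0,0,h]","R@[0,y0,h]").replace("[x1,0,b]","[0,y1,b]").replace("[x2,0,c]","[0,y2,c]").replace("[x3,0,d]","[0,y3,d]").replace("*.02","*.005").replace("[285,420,314,300,0,0,0]","[285,420,314,300,0,0,0,0]")
open('kin.py','w').write(s)
E
python3 kin.py
```

```text
[243.54 549.84 468.71 347.41 -11.86 -11.88 -17.79   0.43] [-1.37  0.51 -0.32  0.08 -0.76 -1.09 -0.04  1.14  0.49 -1.51 -3.46 -1.82
  1.19  1.76  2.74 -0.06 -0.06 -0.09  0.  ]
[-0.15  0.23 89.89]
[-0.05  0.17 90.22]
[ 0.05  0.26 89.91]
[ 0.1  -0.25 89.72]
[ 0.06  0.42 89.77]
```

```bash
cat > ik.py <<'E'
from kin import *
from plan import frame
lo=np.array([-2.59,-.33,-1.39,.1,-1.04,.21,-2.66])+.06;hi=np.array([2.59,1.99,1.29,2.45,4.18,1.99,2.66])-.06
L=fit().x;Z90=Rn.from_euler('z',np.pi/2).as_matrix()
def tool(q):
    p,R=fk(q,L);return p,R@Z90
def ik(p,R,q0):
    def res(q):
        a,B=tool(q);return np.r_[(a-p)/10,Rn.from_matrix(B.T@R).as_rotvec()*20,(q-q0)*.02]
    g=least_squares(res,np.clip(q0,lo,hi),bounds=(lo,hi));a,B=tool(g.x)
    return g.x,np.linalg.norm(a-p),np.degrees(np.linalg.norm(Rn.from_matrix(B.T@R).as_rotvec()))
E
python3 - <<'E'
from ik import *
q0=np.array(monitor.sense()['q']);print(tool(q0)[0],pose()[0])
y=np.array([np.cos(.279),np.sin(.279),0])
k=np.array([474.7,-250.3,119])
qk,e,a=ik(k,frame([0,0,-1],y),q0);print('grasp',qk,e,a)
ql,e,a=ik(k+[0,0,110],frame([0,0,-1],y),qk);print('lift',ql,e,a)
for phi in range(-180,180,30):
    d=np.array([np.cos(np.radians(phi)),np.sin(np.radians(phi)),0])
    z=(d-[0,0,1])/2**.5
    for s in(1,-1):
        R=frame(z,s*(d+[0,0,1]));p=np.array([546,5,104.])-104*z
        q,e,a=ik(p,R,ql)
        if e<3 and a<2: print(phi,s,q,'%.1f %.1f'%(e,a),'dq',abs(q-ql).max())
E
```

```text
[545.76   5.84 104.06] [546.07   4.97 104.83]
grasp [ 0.06  0.34  0.43  1.96 -0.18  0.88  0.87] 3.180080766474534e-05 4.310767486058683e-05
lift [ 0.03  0.21  0.45  1.83 -0.1   1.12  0.8 ] 3.5406336024530506e-05 1.752400650283693e-05
-150 1 [-0.73  1.11  1.15  1.19 -0.39  1.93 -2.26] 0.0 0.0 dq 3.0571051244149565
-150 -1 [-0.45  0.87  0.41  1.16  0.01  1.88  0.46] 0.0 0.0 dq 0.7653299041954367
-120 1 [-1.04  1.05  1.23  1.44 -0.25  1.6  -1.93] 0.0 0.0 dq 2.725095771409643
-120 -1 [-0.64  0.72  0.34  1.42  0.28  1.64  0.67] 0.0 0.0 dq 0.6623848799828622
-90 1 [-1.35  0.89  1.23  1.78 -0.06  1.18 -1.75] 0.0 0.0 dq 2.5414305729178865
-90 -1 [-0.75  0.52  0.2   1.75  0.56  1.38  0.77] 0.0 0.0 dq 0.771793417721232
-60 1 [-1.62  0.6   1.23  2.14  0.33  0.75 -1.76] 0.0 0.0 dq 2.5566146044807114
-60 -1 [-0.72  0.3   0.    2.11  0.88  1.12  0.82] 0.0 0.0 dq 0.9813871013046364
-30 1 [ 0.47  0.19 -1.21  2.39  1.32  0.94 -2.22] 0.0 0.0 dq 3.018630093626548
-30 -1 [ 0.47  0.19 -1.21  2.39  1.32  0.94  0.92] 0.0 0.0 dq 1.6686090631433237
60 1 [ 0.52  0.29  0.    2.12 -0.98  1.02  2.24] 0.0 0.0 dq 1.439724261879317
60 -1 [ 0.52  0.29  0.    2.12 -0.98  1.02 -0.91] 0.0 0.0 dq 1.7018640550031021
90 1 [ 0.48  0.51 -0.03  1.75 -0.7   1.35  2.35] 0.0 0.0 dq 1.5537213641385104
90 -1 [ 0.09  0.56  0.51  1.78 -0.88  1.51 -0.61] 0.0 0.0 dq 1.4061202036242708
120 1 [ 0.43  0.71 -0.19  1.41 -0.41  1.62  2.44] 0.0 0.0 dq 1.6488098737661518
120 -1 [ 0.04  0.74  0.46  1.43 -0.69  1.77 -0.42] 0.0 0.0 dq 1.2173105303821083
150 1 [ 0.32  0.86 -0.36  1.14 -0.11  1.87  2.6 ] 0.0 0.0 dq 1.8038687564845697
150 -1 [-0.03  0.85  0.33  1.17 -0.44  1.93 -0.22] 0.0 0.0 dq 1.0148978294230941
```

Run:
```python
from plan import *
y=np.array([np.cos(.279),np.sin(.279),0])
plan([474.7,-250.3,235],frame([0,0,-1],y),20)
```

```text
max mm 15.7 max deg 3.50; end err [0.2  0.05 0.12]
CALL [2,-13,-6,0,0,3.4, 2,-13,-7,0,0,3.5, 1,-13,-6,0,0,3.4, 0,-14,-7,0,0,3.5, -1,-13,-6,-0.1,0,3.4, -1,-13,-7,0,0,3.5, -3,-13,-6,0,0,3.4, -3,-13,-7,0,0,3.5, -3,-13,-6,0,0,3.4, -5,-12,-7,0,0,3.5]
CALL [-5,-12,-6,0,0,3.4, -7,-12,-7,0,0,3.5, -6,-12,-6,0,0,3.4, -8,-11,-7,-0.1,0,3.5, -8,-10,-6,0,-0.1,3.4, -9,-10,-7,0,0,3.5, -9,-9,-6,0,0,3.4, -10,-9,-7,0,0,3.5, -10,-9,-6,0,0,3.4, -11,-7,-7,0,0,3.5]
```

Request:
jog_arm --plan '[2,-13,-6,0,0,3.4,2,-13,-7,0,0,3.5,1,-13,-6,0,0,3.4,0,-14,-7,0,0,3.5,-1,-13,-6,-0.1,0,3.4,-1,-13,-7,0,0,3.5,-3,-13,-6,0,0,3.4,-3,-13,-7,0,0,3.5,-3,-13,-6,0,0,3.4,-5,-12,-7,0,0,3.5]' --gripper 1

```text
clock: 16.95
eef_pos: [509.9, -123.0, 169.8]
tcp_rot: [-1.067, -2.951, 0.002]
force: [-0.1, -0.0, -0.1]
finger_gap: 87.2
```

Request:
jog_arm --plan '[-5,-12,-6,0,0,3.4,-7,-12,-7,0,0,3.5,-6,-12,-6,0,0,3.4,-8,-11,-7,-0.1,0,3.5,-8,-10,-6,0,-0.1,3.4,-9,-10,-7,0,0,3.5,-9,-9,-6,0,0,3.4,-10,-9,-7,0,0,3.5,-10,-9,-6,0,0,3.4,-11,-7,-7,0,0,3.5]'

```text
clock: 17.95
eef_pos: [474.4, -250.7, 234.8]
tcp_rot: [-1.895, -2.504, 0.001]
force: [0.4, -0.0, -0.9]
finger_gap: 86.6
```

Request:
jog_arm --plan '[0,0,0,0,0,0,0,0,0,0,0,0,0,0,0,0,0,0]'

```text
clock: 18.25
eef_pos: [475.3, -249.1, 234.7]
tcp_rot: [-1.889, -2.51, -0.0]
force: [0.7, 0.1, -0.8]
finger_gap: 87.2
```

Run:
```python
from m import *
from capm import *
s=monitor.sense();p,R=pose();print(p,R,s['q'],s['clock'])
f=vision.grab_frame('wrist');save(f,'w12.png');P=cloud(f,(p,R));np.save('w12.npy',P)
a=np.radians(16);C=np.array([[np.cos(a),np.sin(a)],[-np.sin(a),np.cos(a)]])
l=(P[...,:2]-[487.8,-296])@C.T
ok=(abs(l[...,0])<60)&(abs(l[...,1])<110)
for z in (195,85):
    m=ok&(abs(P[...,2]-z)<4);m=cv2.erode(m.astype(np.uint8),np.ones((2,2)))>0
    if m.sum(): 
      n,lab,st,_=cv2.connectedComponentsWithStats(m.astype(np.uint8))
      for i in range(1,n):
        if st[i,4]>30: q=l[lab==i];print(z,st[i],q.min(0),q.max(0),np.median(P[lab==i][:,2]))
```

```text
[ 475.31 -249.09  234.67] [[-0.28  0.96 -0.  ]
 [ 0.96  0.28  0.  ]
 [ 0.   -0.   -1.  ]] [ 0.04  0.21  0.43  1.83 -0.1   1.13  0.79] 18.25
195 [307 201  23  33 671] [-9.31 33.45] [ 7.74 60.07] 194.34653013000923
195 [308 308  20  23 411] [ -9.32 -56.12] [  6.99 -33.73] 194.08198911205216
85 [ 296  140   46  132 3685] [-25.  -56.2] [23.92 97.69] 84.60876760558114
```

View pics/w12.png

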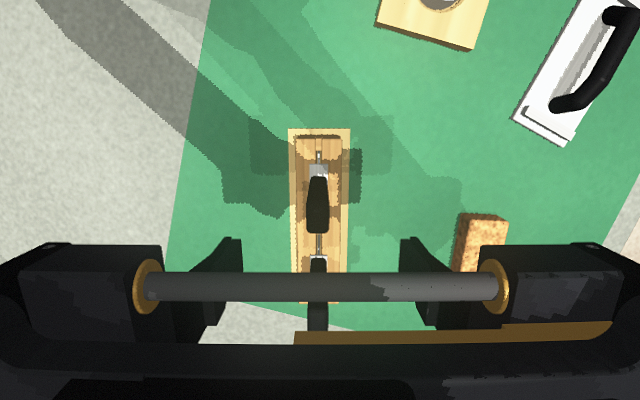

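Run:
```python
import cv2
im=cv2.imread('pics/w12.png');cv2.imwrite('pics/w12c.png',cv2.resize(im[120:275,260:380],None,fx=3.8,fy=3.8,interpolation=cv2.INTER_CUBIC))
```

```text
(no output)
```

View pics/w12c.png

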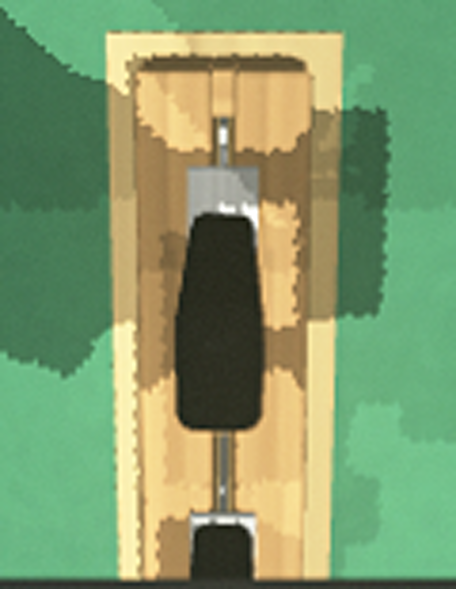

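The near knife (handle at (318,205) in the wrist view) shows the broad grey collar, so it is the wide knife. Descending over its handle.

Request:
jog_arm --plan '[-2,-1.5,12,0,0,0,0,0,15,0,0,0,0,0,15,0,0,0,0,0,15,0,0,0,0,0,15,0,0,0,0,0,15,0,0,0,0,0,15,0,0,0,0,0,13,0,0,0,0,0,0,0,0,0,0,0,0,0,0,0]'

```text
clock: 19.3
eef_pos: [474.5, -252.6, 120.2]
tcp_rot: [1.891, 2.508, -0.0]
force: [0.3, -0.4, -0.3]
finger_gap: 87.0
```

Run:
```python
from capm import *
p,R=pose();f=vision.grab_frame('wrist');save(f,'w13.png');print(p);P=cloud(f,(p,R));T=(P-p)@R
```

```text
[ 474.52 -252.59  120.24]
```

View pics/w13.png

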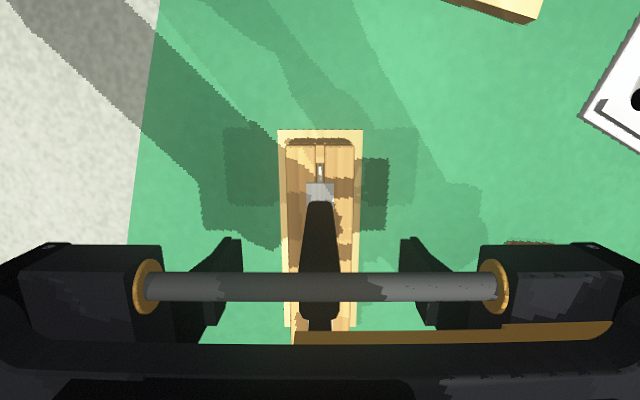

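Handle at (319,260), midway between the fingers (240 and 402). Closing.

Request:
jog_arm --plan '[0,0,0,0,0,0,0,0,0,0,0,0,0,0,0,0,0,0,0,0,0,0,0,0,0,0,0,0,0,0,0,0,0,0,0,0,0,0,0,0,0,0,0,0,0,0,0,0,0,0,0,0,0,0,0,0,0,0,0,0]' --gripper 0 --newtons 40

```text
clock: 20.35
eef_pos: [474.5, -252.6, 120.4]
tcp_rot: [1.891, 2.508, 0.0]
force: [-0.2, -0.1, -1.3]
finger_gap: 17.7
```

Request:
jog_arm --plan '[0,0,0,0,0,0,0,0,0,0,0,0,0,0,0,0,0,0,0,0,0,0,0,0]'

```text
clock: 20.75
eef_pos: [474.5, -252.6, 120.4]
tcp_rot: [1.891, 2.508, 0.0]
force: [-1.3, 0.6, -1.2]
finger_gap: 17.5
```

Held (gap 17.7 mm against an 18 mm handle). Drawing straight up.

Request:
jog_arm --plan '[0,0,-4,0,0,0,0,0,-8,0,0,0,0,0,-12,0,0,0,0,0,-15,0,0,0,0,0,-15,0,0,0,0,0,-15,0,0,0,0,0,-15,0,0,0,0,0,-12,0,0,0,0,0,-10,0,0,0,0,0,-4,0,0,0]'

```text
clock: 21.75
eef_pos: [475.0, -252.9, 231.9]
tcp_rot: [1.89, 2.506, 0.001]
force: [0.1, -1.3, -1.1]
finger_gap: 17.9
```

Request:
jog_arm --plan '[0,0,-6,0,0,0,0,0,-4,0,0,0,0,0,0,0,0,0,0,0,0,0,0,0]'

```text
clock: 22.15
eef_pos: [474.3, -252.5, 240.2]
tcp_rot: [1.891, 2.508, -0.0]
force: [-0.5, -0.6, -1.3]
finger_gap: 17.7
```

Run:
```python
from ik import *
import plan as pl
s=monitor.sense();p,R=pose();print(p,s['q'],s['finger_gap'],s['force'])
f=vision.grab_frame('wrist');save(f,'w14.png')
f=vision.grab_frame('side');save(f,'side14.png');P=cloud(f);np.save('side14.npy',P)
im=cv2.imread('pics/side14.png');cv2.imwrite('pics/side14c.png',cv2.resize(im[40:220,360:500],None,fx=3.3,fy=3.3,interpolation=cv2.INTER_CUBIC))
```

```text
[ 474.32 -252.47  240.17] [ 0.04  0.21  0.44  1.82 -0.1   1.14  0.79] 17.7202266294789 [-0.46 -0.57 -1.34]
```

View pics/w14.png

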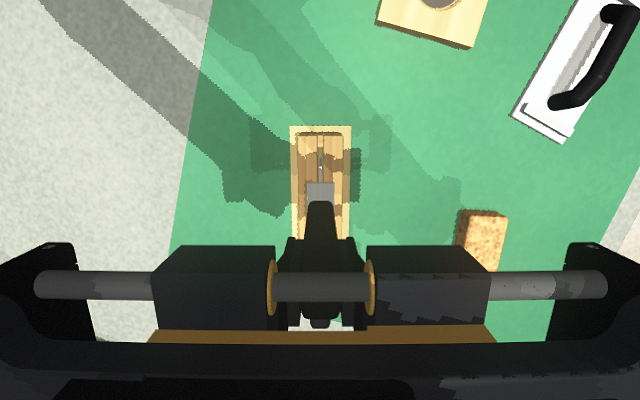

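View pics/side14c.png

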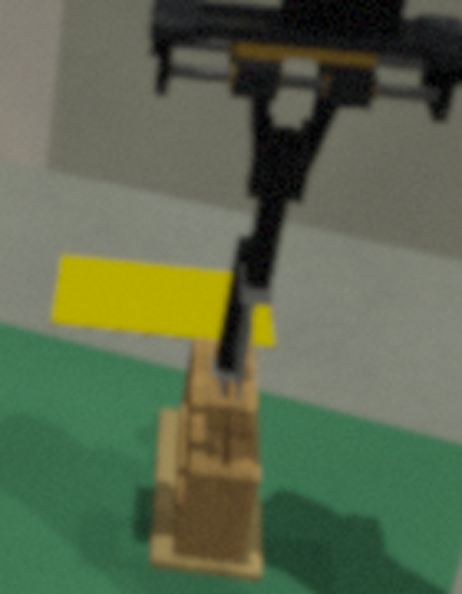

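The wide knife hangs clear (blade tip ≈ 135 mm up) with no slip: its collar is still at (320,190). The narrow knife's handle stands in the rack. Planning the transfer.

Run:
```python
from ik import *
import plan as pl
p0,R0=pose()
phi=np.radians(-120);d=np.array([np.cos(phi),np.sin(phi),0]);z=(d-[0,0,1])/2**.5
R=frame(z,-(d+[0,0,1]))
tipoff=np.array([1.3,0,105.])
p1=np.array([546,5,104.])-R@tipoff
print(p1)
P,Q=pl.plan(p1,R,30)
w=Rn.from_matrix(R0.T@R).as_rotvec();q=np.array(monitor.sense()['q'])
for i in range(0,31,5):
    f=i/30;pp=p0+(p1-p0)*f;RR=R0@Rn.from_rotvec(w*f).as_matrix();q,e,a=ik(pp,RR,q);print(i,q,round(e,1),'tip',pp+RR@tipoff,'flange',pp-RR[:,2]*200)
```

```text
[584.25  68.65 178.25]
max mm 12.4 max deg 2.14; end err [ 0.04 -0.3   0.4 ]
CALL [9,6,2,1.4,-0.6,-1.4, 9,7,2,1.4,-0.6,-1.4, 9,7,1,1.5,-0.5,-1.4, 9,8,2,1.4,-0.6,-1.4, 9,7,1,1.4,-0.6,-1.4, 8,8,0,1.4,-0.5,-1.3, 9,8,1,1.5,-0.6,-1.4, 8,8,0,1.4,-0.6,-1.4, 8,8,0,1.4,-0.6,-1.4, 7,9,-1,1.4,-0.6,-1.4]
CALL [8,8,0,1.5,-0.5,-1.4, 7,9,-1,1.4,-0.6,-1.4, 7,9,-2,1.4,-0.6,-1.4, 7,9,-1,1.4,-0.6,-1.4, 7,10,-2,1.5,-0.5,-1.4, 6,9,-2,1.4,-0.6,-1.3, 6,9,-3,1.4,-0.6,-1.4, 6,10,-2,1.4,-0.6,-1.4, 5,10,-3,1.4,-0.5,-1.4, 6,9,-4,1.5,-0.6,-1.4]
CALL [5,10,-3,1.4,-0.6,-1.4, 4,10,-4,1.4,-0.6,-1.4, 5,9,-5,1.4,-0.5,-1.4, 4,10,-4,1.5,-0.6,-1.4, 4,10,-5,1.4,-0.6,-1.4, 4,9,-5,1.4,-0.6,-1.4, 3,10,-5,1.4,-0.5,-1.3, 3,10,-6,1.5,-0.6,-1.4, 3,9,-6,1.4,-0.6,-1.4, 2,9,-6,1.4,-0.6,-1.4]
0 [ 0.04  0.21  0.44  1.82 -0.1   1.14  0.79] 0.0 tip [ 473.89 -251.2   135.05] flange [ 474.27 -252.4   440.05]
5 [-0.09  0.24  0.39  1.8   0.02  1.19  0.69] 0.0 tip [ 481.57 -207.03  125.63] flange [ 512.61 -181.21  427.95]
10 [-0.21  0.31  0.35  1.76  0.11  1.26  0.61] 0.0 tip [ 490.63 -163.91  118.09] flange [ 548.31 -108.03  412.33]
15 [-0.31  0.39  0.31  1.7   0.18  1.34  0.57] 0.0 tip [ 501.4  -121.52  112.33] flange [580.79 -33.52 393.36]
20 [-0.41  0.49  0.28  1.62  0.23  1.44  0.56] 0.0 tip [514.1  -79.48 108.2 ] flange [609.6   41.65 371.33]
25 [-0.49  0.6   0.25  1.52  0.28  1.55  0.58] 0.0 tip [528.93 -37.44 105.51] flange [634.39 116.76 346.6 ]
30 [-0.57  0.71  0.22  1.41  0.33  1.66  0.62] 0.0 tip [546.   5. 104.] flange [654.96 191.12 319.67]
```

Request:
jog_arm --plan '[9,6,2,1.4,-0.6,-1.4,9,7,2,1.4,-0.6,-1.4,9,7,1,1.5,-0.5,-1.4,9,8,2,1.4,-0.6,-1.4,9,7,1,1.4,-0.6,-1.4,8,8,0,1.4,-0.5,-1.3,9,8,1,1.5,-0.6,-1.4,8,8,0,1.4,-0.6,-1.4,8,8,0,1.4,-0.6,-1.4,7,9,-1,1.4,-0.6,-1.4]'

```text
clock: 23.25
eef_pos: [512.0, -144.8, 220.1]
tcp_rot: [-1.523, -2.64, 0.399]
force: [-0.0, 0.2, -1.9]
finger_gap: 17.7
```

Request:
jog_arm --plan '[8,8,0,1.5,-0.5,-1.4,7,9,-1,1.4,-0.6,-1.4,7,9,-2,1.4,-0.6,-1.4,7,9,-1,1.4,-0.6,-1.4,7,10,-2,1.5,-0.5,-1.4,6,9,-2,1.4,-0.6,-1.3,6,9,-3,1.4,-0.6,-1.4,6,10,-2,1.4,-0.6,-1.4,5,10,-3,1.4,-0.5,-1.4,6,9,-4,1.5,-0.6,-1.4]'

```text
clock: 24.25
eef_pos: [547.9, -37.6, 199.3]
tcp_rot: [-1.123, -2.68, 0.767]
force: [0.1, 0.9, -1.6]
finger_gap: 18.3
```

Run:
```python
from ik import *
import plan as pl
p0,R0=pose();print(p0,monitor.sense()['q'],R0@[1.3,0,105]+p0)
phi=np.radians(-120);d=np.array([np.cos(phi),np.sin(phi),0]);z=(d-[0,0,1])/2**.5
R=frame(z,-(d+[0,0,1]));pl.plan(np.array([546,5,104.])-R@[1.3,0,105],R,10)
```

```text
[547.93 -37.58 199.32] [-0.4   0.49  0.26  1.62  0.24  1.45  0.55] [514.39 -78.93 108.81]
max mm 11.9 max deg 2.14; end err [ 0.14 -0.29 -0.31]
CALL [5,10,-4,1.4,-0.6,-1.4, 5,9,-3,1.4,-0.5,-1.4, 4,10,-5,1.4,-0.6,-1.4, 4,10,-4,1.4,-0.6,-1.3, 4,9,-5,1.4,-0.5,-1.4, 4,10,-5,1.5,-0.6,-1.4, 3,10,-5,1.4,-0.6,-1.4, 3,9,-6,1.4,-0.5,-1.4, 3,10,-5,1.4,-0.6,-1.4, 2,9,-6,1.4,-0.6,-1.3]
```

Request:
jog_arm --plan '[5,10,-3,1.4,-0.6,-1.4,4,10,-4,1.4,-0.6,-1.4,5,9,-5,1.4,-0.5,-1.4,4,10,-4,1.5,-0.6,-1.4,4,10,-5,1.4,-0.6,-1.4,4,9,-5,1.4,-0.6,-1.4,3,10,-5,1.4,-0.5,-1.3,3,10,-6,1.5,-0.6,-1.4,3,9,-6,1.4,-0.6,-1.4,2,9,-6,1.4,-0.6,-1.4]'

```text
clock: 25.25
eef_pos: [584.9, 69.3, 178.9]
tcp_rot: [-0.704, -2.64, 1.096]
force: [0.2, 0.0, -1.2]
finger_gap: 17.6
```

Request:
jog_arm --plan '[0,0,0,0,0,0,0,0,0,0,0,0,0,0,0,0,0,0,0,0,0,0,0,0,0,0,0,0,0,0]'

```text
clock: 25.75
eef_pos: [584.6, 67.4, 179.7]
tcp_rot: [-0.71, -2.64, 1.094]
force: [0.3, -0.8, -1.3]
finger_gap: 17.9
```

Run:
```python
from m import *
s=monitor.sense();p,R=pose();print(p,s['q'],s['finger_gap'],s['force'],np.abs(s['qd']).max());print(R);print('tip',p+R@[1.3,0,105])
for n in('wrist','side','top'):
    pp=pose();f=vision.grab_frame(n);save(f,n+'15.png');P=cloud(f,pp);np.save(n+'15.npy',P)
    T=(P-p)@R
    m=(abs(T[...,0])<45)&(abs(T[...,1])<14)&(T[...,2]>30)&(T[...,2]<125)
    q=T[m]
    if len(q)>10:print(n,len(q),q.min(0),q.max(0),np.percentile(q,[2,98],axis=0).ravel())
    m=rect(P,(500,600),(-50,60),(36,52));r=P[m]
    if len(r)>50:print('cap',len(r),np.median(r,axis=0),cv2.minEnclosingCircle(r[:,:2].astype(np.float32)))
im=cv2.imread('pics/side15.png');cv2.imwrite('pics/side15c.png',cv2.resize(im[130:290,260:460],None,fx=4,fy=3.7,interpolation=cv2.INTER_CUBIC))
```

```text
[584.6   67.35 179.68] [-0.56  0.71  0.21  1.41  0.34  1.67  0.61] 17.938866853306877 [ 0.3  -0.82 -1.33] 0.00447320277894881
[[-0.87  0.36 -0.35]
 [ 0.5   0.61 -0.61]
 [-0.   -0.71 -0.71]]
tip [546.44   3.71 105.38]
wrist 623 [ 4.94 -9.54 30.05] [ 36.43  10.4  100.54] [ 9.15 -9.39 30.33 36.26 10.29 63.61]
cap 1759 [547.     9.24  43.27] ((545.8394775390625, 5.247981071472168), 28.46149253845215)
side 121 [-23.64  -8.33  30.05] [ 37.15  11.83 103.62] [-17.16  -8.19  30.12  36.43   9.85 101.23]
cap 428 [546.04  11.06  44.03] ((547.935791015625, 7.200786113739014), 28.79225730895996)
top 838 [-34.   -12.37  30.05] [ 35.93  10.49 106.6 ] [-32.05 -11.01  30.82  34.29   3.61 103.46]
cap 247 [538.55  -5.53  44.8 ] ((542.1094970703125, 0.2249966412782669), 26.375375747680664)
```

View pics/wrist15.png

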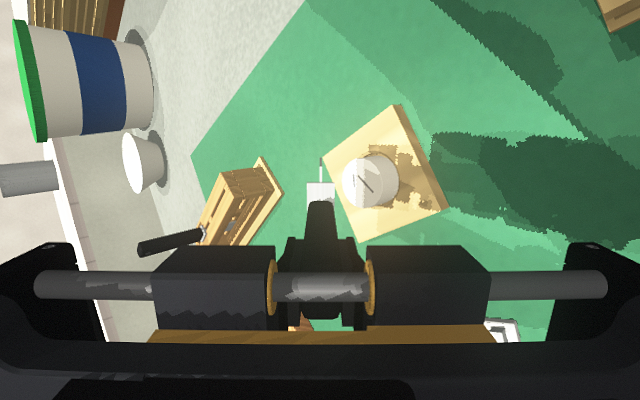

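View pics/side15c.png

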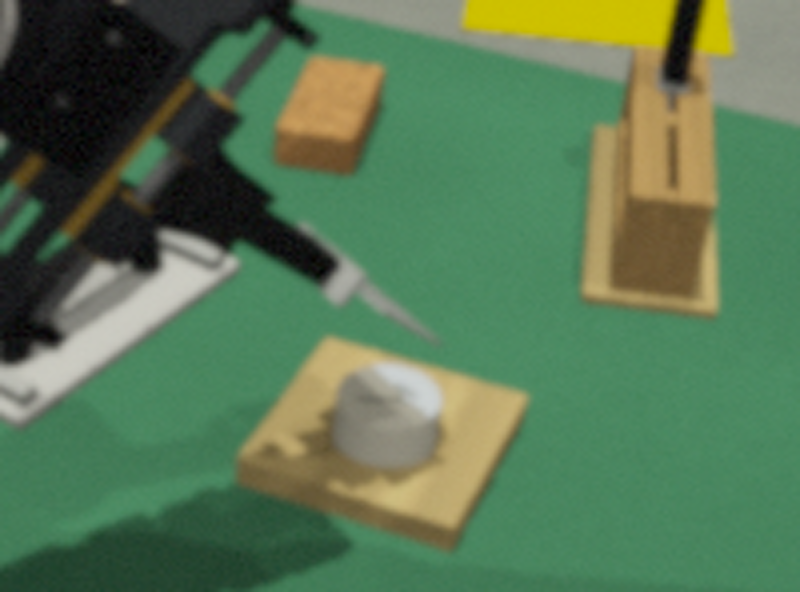

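View pics/top15.png

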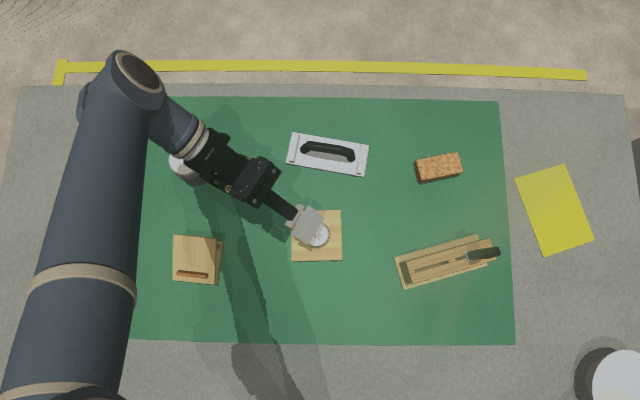

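The side view shows the blade edge above the cap and clear of it. The top view shows the cap in the nest, the narrow knife in the rack, and the sander, tub and block where they were. Handing in.

Run:
```python
from bench import sign_off
print(sign_off())
```

```text
the job is handed in; nothing more can be done
None
```

I seated the cap in the pocket and let go of it. I then drew the wide knife out of the rack and handed the job in with the arm holding it still over the cap, at about 26 s of the 69 s.

**Last checks:**
- **Cap:** the wrist camera put its face at 43.3 mm (44 expected). Its centre was at (545.8, 5.2), against the nest centre at (546.0, 5.0). It was level and free of the fingers. The side and top cameras gave centres up to 6 mm off, because the knife partly hides the cap from them. I relied on the unobstructed wrist view taken right after release.
- **Wide knife:** it is tilted 45° with its edge level. By the arm pose, the middle of the edge is at about (546, 4, 105), roughly 61 mm above the cap. Depth images placed the edge at about the expected distance along the tool. The grip gap held at 17.9 mm on the 18 mm handle, and the arm was still.
- **Everything else:** by eye in the last pictures, the narrow knife is in the rack, and the sander, tub and block have not moved.

**One check that disagreed:** the real fingertips lie about 32 mm behind the stated TCP. My first try at the cap closed above it without touching. I measured the offset in the wrist depth image and used it for both grasps.

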